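# Gauge a terminal and show it to the inspection camera

## Robot

A 7-joint arm with a two-finger parallel gripper is mounted at the origin on a cart in front of the work surface, level with it; the furniture and walls round the work are solid. World frame = base frame: x ahead of the robot, y to its left, z up, the work surface at z = 0. Lengths are in m, angles in rad, forces in N, time in s.
With the tool pointing down it reaches from about 0.425 to 0.925 m from the base axis. Payload 6.8 kg.
Tool frame: the origin (TCP) lies midway between the tips of the shut fingers; the grasp point (between the pads) lies r.tcp_to_grasp behind it (r.tcp_to_grasp is the distance from the TCP to the grasp point, in m); x points along the fingers, y is the direction in which the jaws open and shut, and the axes are right-handed (so a half turn about x gives the same grasp; the last joint's range is limited). The gripper opens to 85 mm and grips with 20 to 120 N. Pads are 22 mm wide; open, the fingers measure 114 mm over their backs; the gripper's body (76 mm by 85 mm) begins 54 mm behind the grasp point. The pads swing forward as they close: fully open they stand 13 mm farther back than shut.
Start: joints at [-1.209, 0.477, 0.022, 1.555, -0.011, 1.109, -0.083], TCP at [0.306, 0.602, 0.231] pointing down, gripper open.
Joint ranges: [-2.96, 2.96], [-0.34, 2.1], [-1.41, 1.46], [0.24, 2.44], [-1.37, 4.51], [0.17, 1.92], [-2.96, 2.96]. Speed limits (rad/s): [2.39, 2.39, 3.14, 3.14, 3.14, 3.14, 3.14].

## Interface

Orientations are given as a rotation vector (axis times angle).
In Python, from bench import r, grab_frame, search_frame, cut_out, pinpoint gives the robot as it stands. The module is installed in compiled form; this text tells all that it offers.
- The arm moves only by the tool apply_moves, never from a script. Its argument "commands" is a list of rows, each a list of 7 numbers: the finger opening in mm, from 0 to 85.4, then the shift along the tool's x, y, z in mm, then the turn, a rotation vector about the tool's x, y, z in rad. A call has 1 to 20 rows; each row is the pose to reach, as a shift and turn from the pose commanded when the call began, along the tool's axes at that moment; what a row does not reach only later rows make up. A row lasts 1/10 s, in which the tool goes at most 50 mm and 8.59 degrees, less where a joint would pass 70% of its speed; a pose out of reach is approached as far as the arm can. A call with a gripper value outside its range is refused whole. The fingers move at their own pace and stop on an object; "force" is the grip in N (left out, the last holds). Time passes only in rows, so rows that repeat a pose let the fingers close. It gives the time, the measured TCP pose, the force and the opening at its end, in the units of the state.
- r.get_obs(): the state, without advancing time (a new reading comes with each control period).
- grab_frame(name): name is "side" or "top" or "wrist"; returns a dict with "pixels" (480x640x3 uint8, red, green, blue), "mtx" (3x3 intrinsics, pixels), "position" and "rotation" of the camera in the world; the wrist camera has in their place "T_tool_cam" (4x4, takes a point from camera to tool coordinates, whose origin is the TCP and whose axes are the tool frame's). Camera axes: x right, y down, z forward; pixel columns grow to the right and rows downward; lengths in m; the calibration is good to about 2 mm. A picture is of the moment at which its call begins: read the wrist's pose just before it. There is no depth.
- r.hand_in(): hands the job in, once; it reports no verdict.
Trained networks look in the newest picture that a camera, given by its name, has taken for a name from the list of things; names that differ only in an ending like _2 or _b are one class to them, and where a whole thing is asked for, a point or a joint stands for the part that bears it (a point fixed in the world has none). Each returns a list of dicts, best first, with "confidence" (0 to 1); they miss things now and then, are a little off and sometimes report something else, mostly with a low value. They report only what shows in the picture. A call takes as long as a camera call. They do not tell look-alikes from the thing itself.
- search_frame(label, camera): "point" ([column, row] as shares, 0 to 1, of the picture: columns of its width, rows of its height, amid what is visible of it).
- cut_out(label, camera): "pixels" (480x640 bool, what is visible of it) and "point" ([column, row] as shares, 0 to 1, of the picture: columns of its width, rows of its height, amid what is visible of it).
- pinpoint(label, camera): "point" ([column, row] as shares, 0 to 1, of the picture: columns of its width, rows of its height: a listed point, or the origin of a listed thing).
The state is a dict: "clock": time; "joints": joint angles; "qvel": joint speeds; "tau": joint torques, N m; "tcp_pos": TCP position; "orientation": TCP orientation; "contact_force": force on the tool from outside, world axes, zero at the start; "moment": the same for the moment, N m; "grip_width": finger opening in m.
Only numpy, scipy, OpenCV 4.12 (cv2) and the standard library are available. Lean on these libraries where they do the work, as an engineer would, in place of code of your own. Each camera call takes 0.05 s, during which the arm holds its last target.

## Task

Check the middle opening of the three-way terminal block: take the gauge pin out of its stand and push it fully home in that opening while the block stands in its nest. Then let go of the pin, lift the block out of the nest with the pin still fully home, and hold it up to the inspection camera: upright, one short end squarely facing the lens, its middle level with the lens centre and 120 mm straight in front of it. Finish while still holding the block there; leave the two-way block in its nest and do not knock the camera.

Things in the scene. Friction and masses are not known exactly. Their poses are not given: they have to be found in the camera images.
- block_three_centre (a point): Three-way terminal block, loose: off-white plastic, 36 mm (its x) by 76 mm (its y, long) by 40 mm high (z up), with three square openings in a row along its length in the top. It can be grasped across the 36 mm width. The point is its very centre, 20 mm above its underside; axes as the block's. It stands in a pocket of the nest and lifts straight up; which of the two pockets it is in varies. About 0.14 kg.
- middle_opening (a point): Mouth of the middle opening, in the block's top face, above the block's centre: square, 10 x 10 mm, straight down, 30 mm deep, with plain edges. Axes as the block's, z up out of the opening. The other two openings, 24 mm to either side along y, are not to be used.
- block_two_centre (a point): Two-way terminal block, loose, of the same material and outer size, but with only two openings (16 mm either side of its middle). It stands in the other pocket and stays there. The point is its very centre.
- pin_handle (a point): Gauge pin, bare steel, loose, 0.04 kg, standing upright in its stand. A round handle 18 mm across and 26 mm high sits above a thin pin 8 mm across and 26 mm long (tip tapered to 5 mm over its last 2.5 mm). The point is the centre of the handle on its axis: the handle's underside (shoulder) is 13 mm below it, its top 13 mm above, the pin's tip 39 mm below; z points up along the pin. Fully home, the shoulder rests on the block's top face.
- pin_stand: Fixed dark steel block, 56 x 56 x 34 mm high, with a 10 x 10 mm square hole in the middle of its top in which the pin stands to its shoulder; origin at the centre of its underside. The pin clears it when raised 26 mm.
- nest: Fixed aluminium plate, 62 mm (x) by 216 mm (y), 8 mm thick, origin at the centre of its underside. Two pockets, centred 52 mm either side of its middle along y, each ringed by a lip 6 mm high (top 14 mm above the underside of the plate) and 6 mm wide, with about 1 mm of play round the block. The blocks stand on the plate, 8 mm above the bench, long sides along the nest's y.
- lens (a point): Centre of the front of the lens of the inspection camera, a grey box 50 x 50 x 66 mm with a black lens barrel, on a post that stands behind it on a fixed foot. The camera looks level along this frame's -x; y is sideways, z up. The post reaches 274 mm above the bench, 115 mm behind the lens front; the foot is 130 x 90 x 12 mm, centred 70 mm behind the lens front. The height of the lens varies from 170 to 230 mm above the bench.
- block_three: The three-way terminal block as a whole; origin at the centre of its underside, 20 mm below its centre.
Not all that is in view belongs to the job. What is shaped like the block_three but turquoise or yellow is not meant.

How it is judged:
By the outcome, as a careful person would: the job done as asked, in the order asked, and still so for the second after the job is handed in, while the arm keeps its last pose, push and grip.
It also fails if it takes over 54 s, if anything falls off the work surface, if the arm or the gripper's body presses on something with over 40 N, if the wrist force passes 120 N, or if a joint passes its speed limit or range.

## Working session

There is one attempt and no reset: what is moved stays moved. The work goes in short steps, Python scripts to look and compute and a tool call to move; the robot and the scene stay as the last step left them, time stands still between calls to the robot, and variables do not carry over. Pictures are saved under pics/ and viewed, and the job is handed in when it is done.

Besides the shell and the picture viewer there is one more tool, called after ">>>" by a JSON object that holds its "method" and its "body", one argument or row to a line. apply_moves: Moves the arm, as the interface text tells. Its arguments: {"type":"object","properties":{"commands":{"type":"array"},"force":{"type":"number"}},"required":["commands"]}

```bash
mkdir -p pics; cat > h.py <<'E'
from bench import r, grab_frame, search_frame, cut_out, pinpoint
import numpy as np, cv2
from scipy.spatial.transform import Rotation as R
def ray(f,px,Ttool=None):
    d=np.linalg.inv(f["mtx"])@np.array([px[0],px[1],1.])
    if "position" in f: Rm=np.array(f["rotation"]);p=np.array(f["position"])
    else:
        T=Ttool@np.array(f["T_tool_cam"]);Rm=T[:3,:3];p=T[:3,3]
    if Rm.shape!=(3,3): Rm=R.from_rotvec(Rm).as_matrix()
    d=Rm@d; return p,d/np.linalg.norm(d)
def tri(rays):
    A=np.zeros((3,3));b=np.zeros(3)
    for p,d in rays:
        M=np.eye(3)-np.outer(d,d);A+=M;b+=M@p
    X=np.linalg.solve(A,b)
    return X,[np.linalg.norm((np.eye(3)-np.outer(d,d))@(X-p)) for p,d in rays]
def Tt():
    o=r.get_obs();T=np.eye(4);T[:3,:3]=R.from_rotvec(o["orientation"]).as_matrix();T[:3,3]=o["tcp_pos"];return T
def proj(f,X,Ttool=None):
    if "position" in f: Rm=np.array(f["rotation"]);p=np.array(f["position"])
    else:
        T=Ttool@np.array(f["T_tool_cam"]);Rm=T[:3,:3];p=T[:3,3]
    if Rm.shape!=(3,3): Rm=R.from_rotvec(Rm).as_matrix()
    c=Rm.T@(np.array(X)-p);u=f["mtx"]@c;return u[:2]/u[2]
def save(f,n): cv2.imwrite("pics/"+n+".png",f["pixels"][:,:,::-1])
E
python3 - <<'E'
from h import *
print(r.get_obs(), r.tcp_to_grasp)
rays={}
for c in ["side","top","wrist"]:
    T=Tt();f=grab_frame(c);save(f,c+"0")
    print(c,f["mtx"].tolist(),f.get("position"),np.array(f.get("rotation",0)).tolist(), f.get("T_tool_cam"))
    for l in ["block_three_centre","middle_opening","block_two_centre","pin_handle","pin_stand","nest","lens","block_three"]:
        for k in pinpoint(l,c)[:3]:
            px=np.array(k["point"])*[640,480]; print("  ",l,px.round(1),round(k["confidence"],2))
            rays.setdefault(l,{}).setdefault(c,[]).append(ray(f,px,T))
import itertools
for l,d in rays.items():
    for a,b in itertools.combinations(d,2):
        for i,x in enumerate(d[a]):
            for j,y in enumerate(d[b]):
                X,e=tri([x,y])
                if max(e)<.006: print(l,a,i,b,j,X.round(4),np.round(e,4))
E
```

```text
{'clock': 0.0, 'joints': array([-1.20908023,  0.47784184,  0.02233914,  1.55642339, -0.01149075,
        1.10928641, -0.08309548]), 'qvel': array([-9.19164756e-05, -2.51618356e-04,  1.00229685e-03, -1.06971973e-03,
       -1.34640255e-03,  6.11400104e-04, -3.91420339e-04]), 'tau': array([ 1.11934041e-04, -5.96461165e+01,  1.60801973e+00, -2.81199038e+01,
        1.24711587e-02,  9.51997878e-03, -9.81219159e-06]), 'tcp_pos': array([0.30534103, 0.6013444 , 0.23030956]), 'orientation': array([ 0.3669359 ,  1.53951295, -0.36979854]), 'contact_force': array([0.01729348, 0.10864772, 0.45223931]), 'moment': array([-0.03727924, -0.00752224,  0.00424838]), 'grip_width': 0.0851531923500357} 0.0187
side [[514.7019061892282, 0.0, 329.02075640509565], [0.0, 514.7019061892282, 239.29964093967848], [0.0, 0.0, 1.0]] [ 0.25590062 -0.78881185  0.64593363] [-2.058845931439252, 0.35568243998461746, -0.21365589081037678] None
   block_three_centre [225.5 227.3] 0.87
   block_three_centre [301.4 257.5] 0.83
   block_three_centre [250.9 285.2] 0.67
   middle_opening [226.9 221.8] 0.74
   middle_opening [30
[... 2070 characters left out ...]
tre side 0 top 0 [0.5778 0.1    0.03  ] [0.0003 0.0003]
block_two_centre side 0 top 1 [ 0.5132 -0.0629  0.1438] [0.005 0.005]
pin_handle side 0 top 0 [ 0.5124 -0.0706  0.0541] [0.0038 0.0038]
pin_stand side 0 top 0 [ 0.5141 -0.0715 -0.0011] [0.0026 0.0026]
nest side 0 top 0 [0.5657 0.1503 0.0066] [0.0031 0.0031]
lens side 0 top 0 [ 0.6852 -0.2818  0.1993] [0.0009 0.0009]
block_three side 0 top 1 [0.4079 0.1232 0.0078] [0.0036 0.0036]
block_three side 1 top 0 [ 0.5514  0.2159 -0.0113] [0.0003 0.0003]
block_three side 2 top 2 [0.3974 0.3973 0.0028] [0.004 0.004]
block_three side 2 wrist 0 [0.3994 0.4053 0.0017] [0.0056 0.0056]
block_three top 2 wrist 0 [ 0.4042  0.4    -0.0029] [0.0038 0.0038]
```

View pics/side0.png

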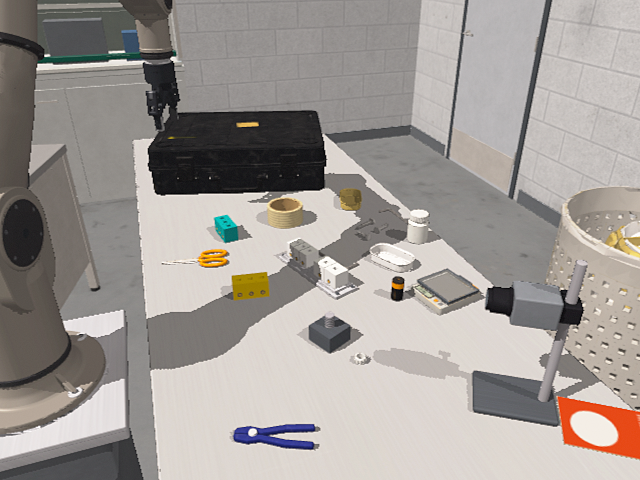

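View pics/top0.png

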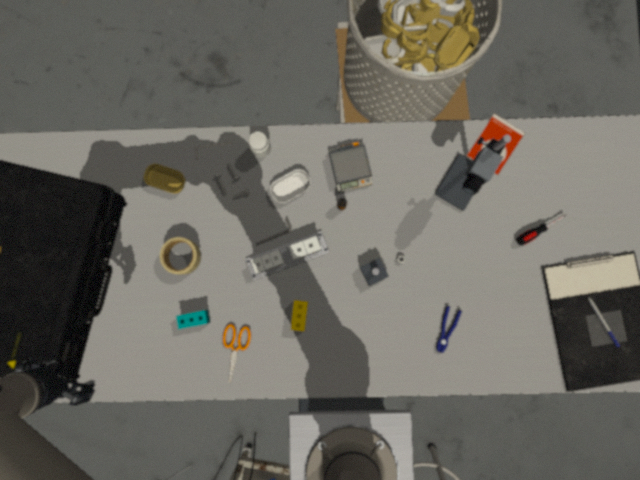

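```bash
python3 - <<'E'
import cv2
a=cv2.imread("pics/side0.png")[190:370,190:550];b=cv2.imread("pics/top0.png")[150:350,170:530]
cv2.imwrite("pics/s0z.png",cv2.resize(a,None,fx=2.2,fy=2.2,interpolation=cv2.INTER_CUBIC));cv2.imwrite("pics/t0z.png",cv2.resize(b,None,fx=2.2,fy=2.2,interpolation=cv2.INTER_CUBIC))
E
```

```text
(no output)
```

View pics/s0z.png

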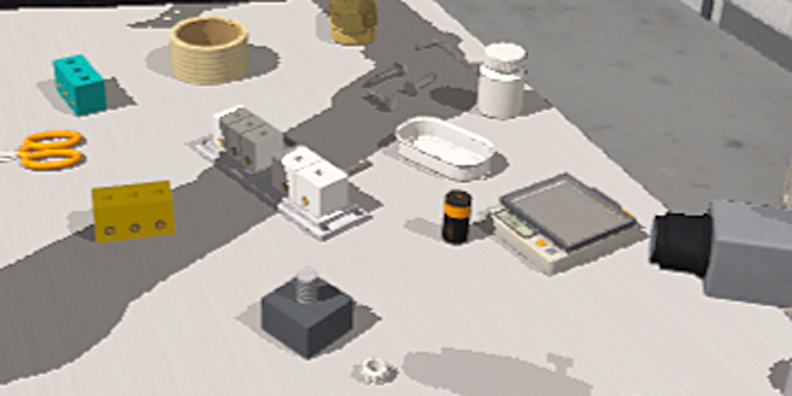

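View pics/t0z.png

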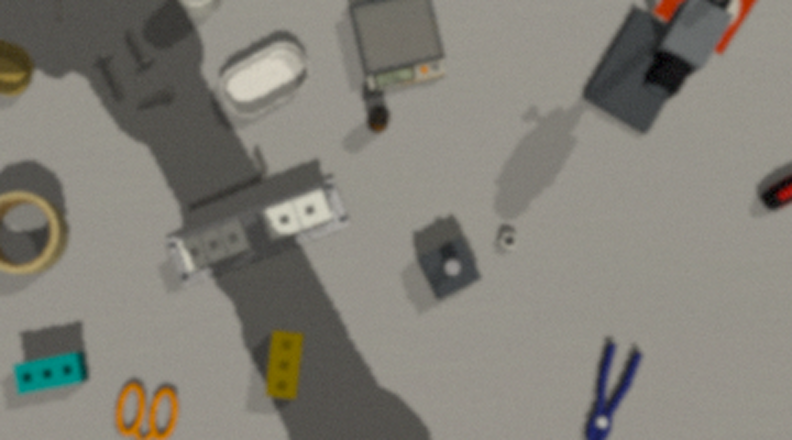

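The side view shows the white nest at about (315,272): the three-way block is the shaded far one near (301,250) and the two-way is the near one at (329,273). The pin stand is at (329,335) and the camera lens at (486,297). The turquoise and yellow blocks are decoys. I'll look at the nest with the wrist camera next.

```bash
cat >> h.py <<'E'
def tgt(pos,yawdeg):
    """tool y = (cos yaw, sin yaw,0), tool x down"""
    a=np.radians(yawdeg);y=np.array([np.cos(a),np.sin(a),0]);x=np.array([0,0,-1.]);T=np.eye(4)
    T[:3,:3]=np.c_[x,y,np.cross(x,y)];T[:3,3]=pos;return T
def rel(T,cur=None):
    cur=Tt() if cur is None else cur
    D=np.linalg.inv(cur)@T
    return (D[:3,3]*1000).round(1),R.from_matrix(D[:3,:3]).as_rotvec().round(4)
E
python3 - <<'E'
from h import *
T=Tt();print(T.round(3))
print(rel(tgt([.56,.15,.24],15.7)))
E
```

```text
[[ 0.     0.453  0.892  0.306]
 [ 0.     0.892 -0.453  0.602]
 [-1.     0.     0.     0.231]
 [ 0.     0.     0.     1.   ]]
(array([  -8.7, -287.8,  431.4]), array([ 0.827,  0.   , -0.   ]))
```

>>> {"method": "apply_moves", "body": {
  "commands": [
    [85, -40, -40, 60, 0.1, 0, 0],
    [85, -40, -80, 120, 0.25, 0, 0],
    [85, -40, -115, 170, 0.4, 0, 0],
    [85, -40, -145, 215, 0.5, 0, 0],
    [85, -40, -170, 260, 0.6, 0, 0],
    [85, -40, -200, 300, 0.7, 0, 0],
    [85, -35, -230, 345, 0.8, 0, 0],
    [85, -20, -260, 390, 0.827, 0, 0],
    [85, -9, -288, 431, 0.827, 0, 0],
    [85, -9, -288, 431, 0.827, 0, 0],
    [85, -9, -288, 431, 0.827, 0, 0],
    [85, -9, -288, 431, 0.827, 0, 0],
    [85, -9, -288, 431, 0.827, 0, 0]
  ]
}}

```text
clock: 2.65
tcp_pos: [0.5595, 0.1498, 0.2402]
orientation: [1.006, 1.326, -1.006]
contact_force: [-1.4, 0.7, 0.2]
grip_width: 0.0848
```

```bash
python3 - <<'E'
from h import *
o=r.get_obs();print(o["clock"],o["tcp_pos"],np.abs(o["qvel"]).max())
T=Tt();print(T.round(3));f=grab_frame("wrist");save(f,"w1");np.savez("w1.npz",T=T,mtx=f["mtx"],C=f["T_tool_cam"],img=f["pixels"])
for l in ["block_three_centre","middle_opening","block_two_centre","nest","pin_handle"]:
    for k in pinpoint(l,"wrist")[:3]:
        px=np.array(k["point"])*[640,480];print(l,px.round(1),round(k["confidence"],2))
        for z in [.028,.048]:
            p,d=ray(f,px,T);print("   z",z,(p+d*(z-p[2])/d[2]).round(4))
E
```

```text
2.65 [0.55954004 0.1497935  0.24024519] 0.03202369030810773
[[-0.     0.963  0.269  0.56 ]
 [ 0.     0.269 -0.963  0.15 ]
 [-1.    -0.    -0.     0.24 ]
 [ 0.     0.     0.     1.   ]]
block_three_centre [330.5 144.3] 0.68
   z 0.028 [0.5487 0.2046 0.028 ]
   z 0.048 [0.5481 0.2058 0.048 ]
middle_opening [330.9 147.6] 0.84
   z 0.028 [0.5497 0.202  0.028 ]
   z 0.048 [0.5491 0.2033 0.048 ]
middle_opening [150.9 187.7] 0.77
   z 0.028 [0.4044 0.1252 0.028 ]
   z 0.048 [0.412  0.1308 0.048 ]
block_two_centre [336.5 258.1] 0.68
   z 0.028 [0.5826 0.1057 0.028 ]
   z 0.048 [0.5801 0.1124 0.048 ]
nest [331.4 195.8] 0.61
   z 0.028 [0.5617 0.1616 0.028 ]
   z 0.048 [0.5604 0.1651 0.048 ]
pin_handle [226.4 407.3] 0.68
   z 0.028 [ 0.516 -0.089  0.028]
   z 0.048 [ 0.5173 -0.0713  0.048 ]
```

View pics/w1.png

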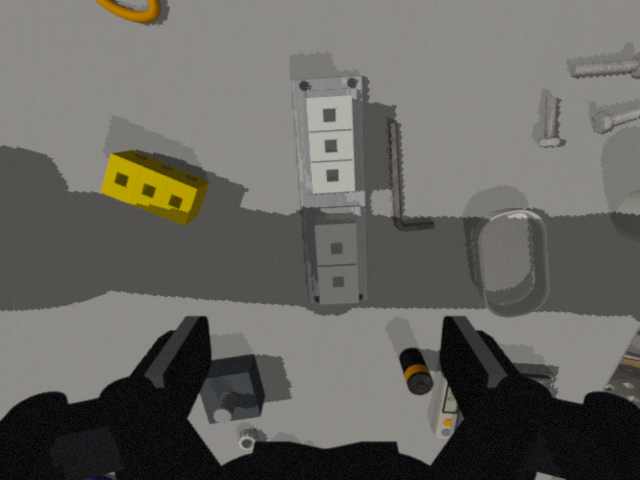

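The wrist picture shows the three-way block's openings at (330,115), (331,146) and (333,175). The two-way block is at (337,265) and the pin stand at (228,395). I'll take a second, closer look at the three-way block.

```bash
python3 - <<'E'
from h import *
print(rel(tgt([.554,.185,.16],15.7)))
E
```

```text
(array([ 80.5,   4.3, -33.7]), array([ 0.0022, -0.0004, -0.0002]))
```

>>> {"method": "apply_moves", "body": {
  "commands": [
    [85, 40, 4, -18, 0, 0, 0],
    [85, 80, 4, -36, 0, 0, 0],
    [85, 80, 4, -36, 0, 0, 0],
    [85, 80, 4, -36, 0, 0, 0],
    [85, 80, 4, -36, 0, 0, 0]
  ]
}}

```text
clock: 3.45
tcp_pos: [0.5552, 0.1851, 0.1623]
orientation: [1.007, 1.324, -1.004]
contact_force: [0.3, -0.2, -0.6]
grip_width: 0.0853
```

```bash
python3 - <<'E'
from h import *
T=Tt();f=grab_frame("wrist");save(f,"w2");np.savez("w2.npz",T=T,mtx=f["mtx"],C=f["T_tool_cam"],img=f["pixels"])
print(T.round(4),np.abs(r.get_obs()["qvel"]).max())
for l in ["block_three_centre","middle_opening","block_two_centre"]:
    for k in pinpoint(l,"wrist")[:3]:
        px=np.array(k["point"])*[640,480];print(l,px.round(1),round(k["confidence"],2))
        p,d=ray(f,px,T);z=.048;print("   z",z,(p+d*(z-p[2])/d[2]).round(4))
E
```

```text
[[ 3.000e-03  9.630e-01  2.695e-01  5.552e-01]
 [ 6.000e-04  2.695e-01 -9.630e-01  1.851e-01]
 [-1.000e+00  3.000e-03  2.000e-04  1.623e-01]
 [ 0.000e+00  0.000e+00  0.000e+00  1.000e+00]] 0.00648261576704145
block_three_centre [327.9 203.8] 0.85
   z 0.048 [0.5505 0.2086 0.048 ]
block_three_centre [115.7 252.9] 0.64
   z 0.048 [0.4208 0.1372 0.048 ]
middle_opening [ 99.  255.5] 0.96
   z 0.048 [0.4101 0.1323 0.048 ]
middle_opening [322.8 208.5] 0.8
   z 0.048 [0.5481 0.2046 0.048 ]
block_two_centre [331.  332.5] 0.91
   z 0.048 [0.5785 0.1176 0.048 ]
```

View pics/w2.png

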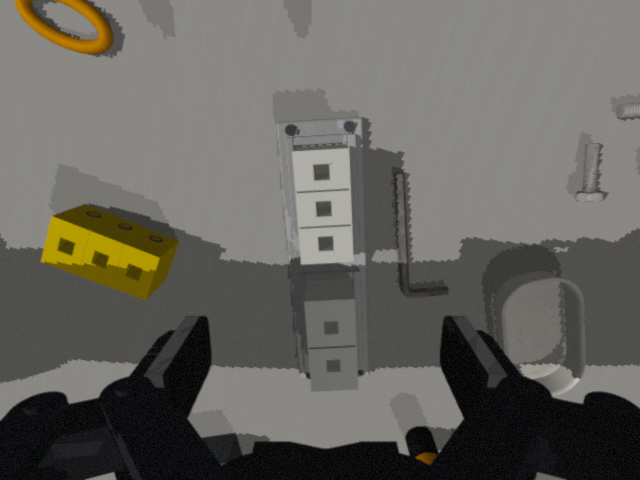

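The openings now show at (321,171), (323,208) and (326,243). I'll segment these in both views and triangulate.

```bash
cat > op.py <<'E'
from h import *
def blobs(n,guess):
    z=np.load(n);g=cv2.cvtColor(z["img"],cv2.COLOR_RGB2GRAY).astype(float);out=[]
    for u,v in guess:
        w=11;s=g[int(v)-w:int(v)+w+1,int(u)-w:int(u)+w+1];hi=np.percentile(s,85);lo=np.percentile(s,5)
        m=(s<(hi+lo)/2).astype(np.uint8);nn,lab,st,c=cv2.connectedComponentsWithStats(m)
        i=min(range(1,nn),key=lambda i:np.hypot(*(c[i]-w)));out.append((c[i]+[int(u)-w,int(v)-w],st[i][2:]))
    return z,out
if __name__=="__main__":
    z1,a=blobs("w1.npz",[(330,115),(331,146),(333,175)]);z2,b=blobs("w2.npz",[(321,171),(323,208),(326,243)])
    P=[]
    for (x,s),(y,t) in zip(a,b):
        rs=[ray(dict(mtx=z["mtx"],T_tool_cam=z["C"]),q,z["T"]) for z,q in ((z1,x),(z2,y))]
        X,e=tri(rs);P.append(X);print(x.round(1),s,y.round(1),t,X.round(4),np.round(e,4),[(p+d*(.048-p[2])/d[2]).round(4).tolist() for p,d in rs])
    d=P[0]-P[2];print(np.linalg.norm(d),np.degrees(np.arctan2(-d[0],d[1])))
E
python3 op.py
```

```text
[329.1 114.8] [ 13  14 163] [321.1 171.7] [ 17  16 240] [0.5407 0.2275 0.0479] [0.0001 0.0001] [[0.5408, 0.2275, 0.048], [0.5407, 0.2275, 0.048]]
[330.4 145.6] [ 12  13 147] [323.2 208.4] [ 16  16 217] [0.5483 0.2047 0.0478] [0. 0.] [[0.5483, 0.2047, 0.048], [0.5484, 0.2048, 0.048]]
[332.2 175.3] [ 12  13 136] [325.2 243.1] [ 15  15 201] [0.5563 0.1818 0.0467] [0.0001 0.0001] [[0.5563, 0.1819, 0.048], [0.5561, 0.1821, 0.048]]
0.04832456280705306 18.784691129569094
```

```bash
python3 - <<'E'
from h import *
print(rel(tgt([.522,-.091,.175],18.7)))
E
```

```text
(array([ -13.5, -105.9,  257.2]), array([-0.0536, -0.0003, -0.0026]))
```

>>> {"method": "apply_moves", "body": {
  "commands": [
    [85, -20, -19, 46, -0.05, 0, -0.003],
    [85, -20, -37, 90, -0.053, 0, -0.003],
    [85, -20, -55, 135, -0.053, 0, -0.003],
    [85, -20, -72, 175, -0.053, 0, -0.003],
    [85, -16, -90, 218, -0.053, 0, -0.003],
    [85, -13, -106, 257, -0.053, 0, -0.003],
    [85, -13, -106, 257, -0.053, 0, -0.003],
    [85, -13, -106, 257, -0.053, 0, -0.003],
    [85, -13, -106, 257, -0.053, 0, -0.003],
    [85, -13, -106, 257, -0.053, 0, -0.003]
  ]
}}

```text
clock: 4.65
tcp_pos: [0.5216, -0.0889, 0.1735]
orientation: [0.962, 1.349, -0.965]
contact_force: [0.0, 0.4, 0.3]
grip_width: 0.0853
```

```bash
python3 - <<'E'
from h import *
T=Tt();f=grab_frame("wrist");save(f,"w3");np.savez("w3.npz",T=T,mtx=f["mtx"],C=f["T_tool_cam"],img=f["pixels"])
print(T.round(4),np.abs(r.get_obs()["qvel"]).max())
for l in ["pin_handle","pin_stand"]:
    for k in pinpoint(l,"wrist")[:2]:
        px=np.array(k["point"])*[640,480];print(l,px.round(1),round(k["confidence"],2))
        p,d=ray(f,px,T);z=.047;print("   z",z,(p+d*(z-p[2])/d[2]).round(4))
k=cut_out("pin_handle","wrist")
for q in k[:2]:
    m=q["pixels"];ys,xs=np.nonzero(m);print(q["confidence"],m.sum(),xs.min(),xs.max(),ys.min(),ys.max())
E
```

```text
[[-2.400e-03  9.462e-01  3.235e-01  5.216e-01]
 [-3.000e-04  3.235e-01 -9.462e-01 -8.890e-02]
 [-1.000e+00 -2.300e-03 -5.000e-04  1.735e-01]
 [ 0.000e+00  0.000e+00  0.000e+00  1.000e+00]] 0.0039021833969090074
pin_handle [330.3 209.5] 0.94
   z 0.047 [ 0.5188 -0.0714  0.047 ]
pin_stand [328.6 199. ] 0.68
   z 0.047 [ 0.5153 -0.0648  0.047 ]
0.86 718 313 340 194 226
```

View pics/w3.png

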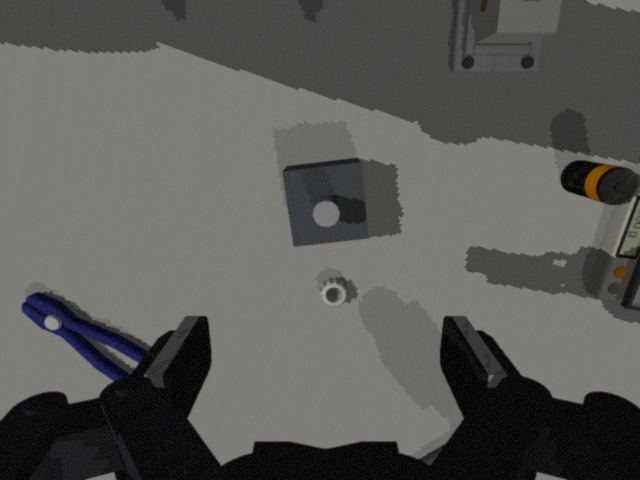

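The stand is at (326,203) and the pin's handle top at (326,214), clear of anything the jaws could touch. I'll re-read the pose for settling and measure the disc.

```bash
cat > pin.py <<'E'
from h import *
def disc(img,guess,thr=None):
    g=cv2.cvtColor(img,cv2.COLOR_RGB2GRAY);u,v=guess;w=45
    s=g[v-w:v+w,u-w:u+w];t=thr or cv2.threshold(s,0,255,cv2.THRESH_OTSU)[0]
    nn,lab,st,c=cv2.connectedComponentsWithStats((s>t).astype(np.uint8))
    i=min(range(1,nn),key=lambda i:np.hypot(*(c[i]-w)))
    return t,c[i]+[u-w,v-w],st[i]+[u-w,v-w,0,0,0]
E
python3 - <<'E'
from pin import *
z=np.load("w3.npz");print(np.load("w3.npz")["T"][:3,3])
t,c,s=disc(z["img"],(326,214),120);print(t,c,s)
for t in (110,130,140,150,160): print(disc(z["img"],(326,214),t)[1:])
T=Tt();print(T.round(4));o=r.get_obs();print(o["clock"],o["qvel"].round(4))
p,d=ray(dict(mtx=z["mtx"],T_tool_cam=z["C"]),c,T);print(p+d*(.06-p[2])/d[2])
cv2.imwrite("pics/pz.png",cv2.resize(z["img"][140:260,260:400,::-1],None,fx=5,fy=5,interpolation=0))
E
```

```text
[ 0.52158201 -0.08885121  0.17351514]
120 [326.33333333 214.33333333] [326 214   2   2   3]
(array([325.69917012, 213.59751037]), array([314, 202,  25,  24, 482]))Traceback (most recent call last):
  File "<stdin>", line 4, in <module>
  File "pin.py", line 6, in disc
    i=min(range(1,nn),key=lambda i:np.hypot(*(c[i]-w)))
ValueError: min() iterable argument is empty
```

```bash
python3 - <<'E'
from pin import *
z=np.load("w3.npz")
for t in (85,90,95,100,105,110): print(disc(z["img"],(326,214),t)[1:])
c=disc(z["img"],(326,214),100)[1]
T=Tt();print(T.round(4));o=r.get_obs();print(o["clock"],o["qvel"].round(4))
for TT in (z["T"],T):
    p,d=ray(dict(mtx=z["mtx"],T_tool_cam=z["C"]),c,TT);print(p+d*(.06-p[2])/d[2])
cv2.imwrite("pics/pz.png",cv2.resize(z["img"][140:260,260:400,::-1],None,fx=5,fy=5,interpolation=0))
E
```

```text
(array([325.67765568, 213.56410256]), array([313, 201,  27,  26, 546]))
(array([325.74906367, 213.61985019]), array([313, 201,  27,  26, 534]))
(array([325.73704415, 213.52207294]), array([313, 201,  26,  26, 521]))
(array([325.70196078, 213.55294118]), array([313, 201,  26,  26, 510]))
(array([325.74442191, 213.61663286]), array([314, 202,  25,  24, 493]))
(array([325.69917012, 213.59751037]), array([314, 202,  25,  24, 482]))
[[-2.900e-03  9.465e-01  3.226e-01  5.213e-01]
 [-7.000e-04  3.226e-01 -9.465e-01 -8.950e-02]
 [-1.000e+00 -3.000e-03 -2.000e-04  1.733e-01]
 [ 0.000e+00  0.000e+00  0.000e+00  1.000e+00]]
4.85 [ 0.0047 -0.0004  0.0056  0.0002  0.001   0.0001  0.0026]
[ 0.51571758 -0.07221757  0.06      ]
[ 0.51533822 -0.07288641  0.06      ]
```

View pics/pz.png

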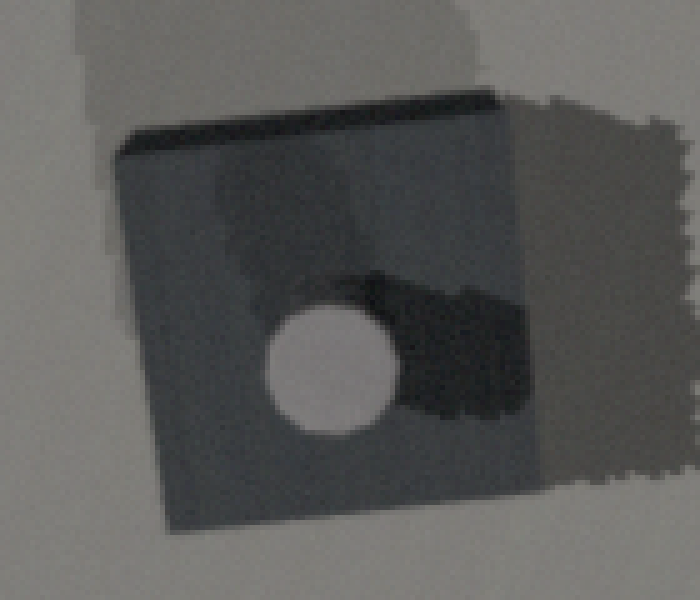

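```bash
python3 - <<'E'
from h import *
print(rel(tgt([.5153,-.0727,.095],18.7)))
E
```

```text
(array([ 78.3,   0. , -17.8]), array([ 0.0021, -0.0002,  0.003 ]))
```

>>> {"method": "apply_moves", "body": {
  "commands": [
    [85, 40, 0, -9, 0.002, 0, 0.003],
    [85, 78, 0, -18, 0.002, 0, 0.003],
    [85, 78, 0, -18, 0.002, 0, 0.003],
    [85, 78, 0, -18, 0.002, 0, 0.003],
    [85, 78, 0, -18, 0.002, 0, 0.003],
    [85, 78, 0, -18, 0.002, 0, 0.003],
    [85, 78, 0, -18, 0.002, 0, 0.003]
  ]
}}

```text
clock: 5.55
tcp_pos: [0.5161, -0.0738, 0.0966]
orientation: [0.968, 1.343, -0.965]
contact_force: [1.3, -0.4, 0.6]
grip_width: 0.0849
```

```bash
python3 - <<'E'
from pin import *
T=Tt();f=grab_frame("wrist");save(f,"w4");np.savez("w4.npz",T=T,mtx=f["mtx"],C=f["T_tool_cam"],img=f["pixels"])
print(T.round(4),np.abs(r.get_obs()["qvel"]).max())
u,v=proj(f,[.5153,-.0727,.06],T);print(u,v)
for t in (90,100,110): print(disc(f["pixels"],(int(u),int(v)),t))
c=disc(f["pixels"],(int(u),int(v)),100)[1]
p,d=ray(f,c,T);print(p+d*(.06-p[2])/d[2])
z=np.load("w3.npz");T3=z["T"].copy();T3[:3,3]=[.5214,-.0892,.1734]
print(tri([(p,d),ray(dict(mtx=z["mtx"],T_tool_cam=z["C"]),(325.7,213.55),T3)]))
E
```

```text
[[ 2.500e-03  9.478e-01  3.188e-01  5.161e-01]
 [ 2.000e-04  3.188e-01 -9.478e-01 -7.380e-02]
 [-1.000e+00  2.500e-03  7.000e-04  9.660e-02]
 [ 0.000e+00  0.000e+00  0.000e+00  1.000e+00]] 0.006749338807078149
324.662938706856 282.5333550319992
(90, array([324.12137681, 276.37681159]), array([308, 266,  36,  27, 552]))
(100, array([324.22222222, 276.27680312]), array([309, 266,  35,  27, 513]))
(110, array([324.15778689, 276.2807377 ]), array([309, 266,  35,  27, 488]))
[ 0.51405537 -0.06966077  0.06      ]
(array([ 0.51667097, -0.07669088,  0.04169872]), [np.float64(0.00024091655149600867), np.float64(0.0002409165514958357)])
```

View pics/w4.png

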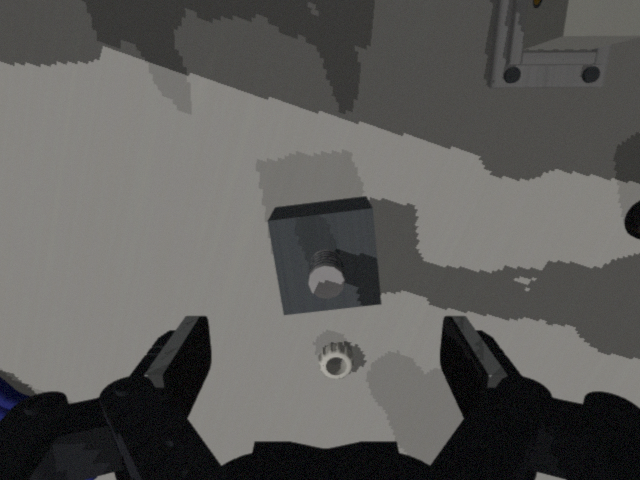

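The handle top's full circle, partly shaded, is centred at about (326,282). I predicted (324.7,282.5), so the pin's position and height agree. I'll descend and grasp.

>>> {"method": "apply_moves", "body": {
  "commands": [
    [85, 30, 0.3, 0, 0, 0, 0],
    [85, 45, 0.3, 0, 0, 0, 0],
    [85, 57, 0.3, 0, 0, 0, 0],
    [85, 57, 0.3, 0, 0, 0, 0],
    [85, 57, 0.3, 0, 0, 0, 0],
    [85, 57, 0.3, 0, 0, 0, 0],
    [85, 57, 0.3, 0, 0, 0, 0],
    [85, 57, 0.3, 0, 0, 0, 0]
  ]
}}

```text
clock: 6.4
tcp_pos: [0.5158, -0.0733, 0.0388]
orientation: [0.967, 1.345, -0.966]
contact_force: [0.0, -0.3, 0.2]
grip_width: 0.0852
```

```bash
python3 - <<'E'
from pin import *
T=Tt();print(T.round(4));f=grab_frame("wrist");save(f,"w5")
E
```

```text
[[ 1.000e-03  9.476e-01  3.193e-01  5.158e-01]
 [ 2.000e-04  3.193e-01 -9.476e-01 -7.330e-02]
 [-1.000e+00  1.000e-03  2.000e-04  3.880e-02]
 [ 0.000e+00  0.000e+00  0.000e+00  1.000e+00]]
```

View pics/w5.png

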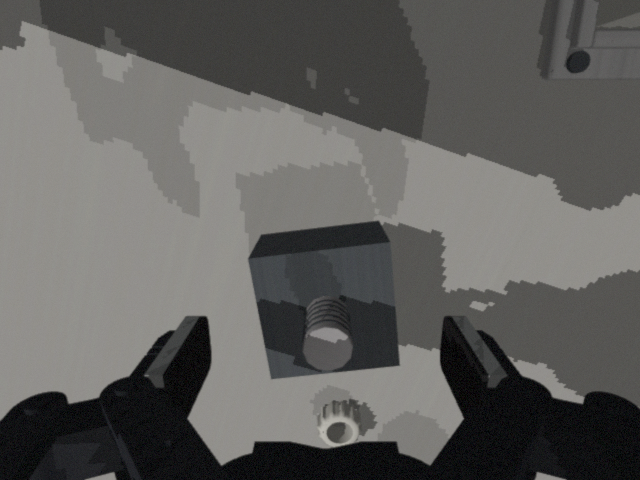

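>>> {"method": "apply_moves", "body": {
  "commands": [
    [10, 0, 0.4, 0, 0, 0, 0],
    [10, 0, 0.4, 0, 0, 0, 0],
    [10, 0, 0.4, 0, 0, 0, 0],
    [10, 0, 0.4, 0, 0, 0, 0],
    [10, 0, 0.4, 0, 0, 0, 0],
    [10, 0, 0.4, 0, 0, 0, 0],
    [10, 0, 0.4, 0, 0, 0, 0],
    [10, 0, 0.4, 0, 0, 0, 0]
  ],
  "force": 60
}}

```text
clock: 7.25
tcp_pos: [0.5158, -0.0732, 0.0385]
orientation: [0.967, 1.346, -0.966]
contact_force: [-1.9, -0.5, 6.1]
grip_width: 0.0148
```

```bash
python3 - <<'E'
from pin import *
T=Tt();print(T.round(4));o=r.get_obs();print(o["grip_width"],o["contact_force"],o["moment"]);f=grab_frame("wrist");save(f,"w6")
E
```

```text
[[ 1.000e-04  9.477e-01  3.192e-01  5.158e-01]
 [ 2.000e-04  3.192e-01 -9.477e-01 -7.320e-02]
 [-1.000e+00  2.000e-04 -2.000e-04  3.850e-02]
 [ 0.000e+00  0.000e+00  0.000e+00  1.000e+00]]
0.014844634456822216 [-1.85144825 -0.52339822  6.0713503 ] [ 0.02963748  0.31026571 -0.0173927 ]
```

View pics/w6.png

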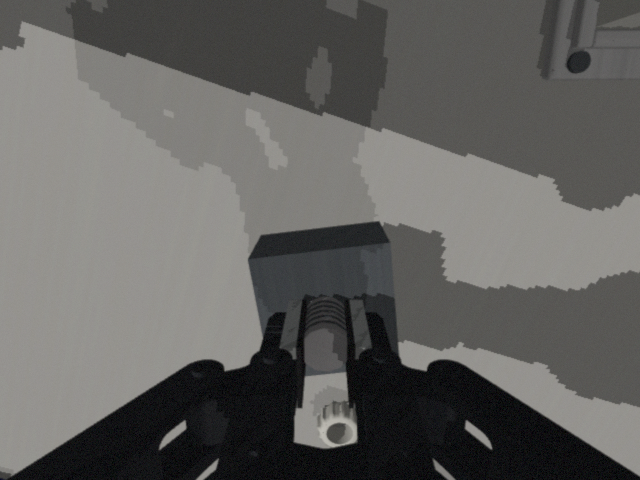

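The handle sits between the pads in the picture at (325,345). I'll lift.

>>> {"method": "apply_moves", "body": {
  "commands": [
    [10, -10, 0.4, 0, 0, 0, 0],
    [10, -30, 0.4, 0, 0, 0, 0],
    [10, -60, 0.4, 0, 0, 0, 0],
    [10, -90, 0.4, 0, 0, 0, 0],
    [10, -90, 0.4, 0, 0, 0, 0],
    [10, -90, 0.4, 0, 0, 0, 0],
    [10, -90, 0.4, 0, 0, 0, 0]
  ]
}}

```text
clock: 8.0
tcp_pos: [0.5154, -0.0728, 0.1276]
orientation: [0.966, 1.347, -0.967]
contact_force: [-0.3, -0.1, -0.5]
grip_width: 0.0146
```

```bash
python3 - <<'E'
from pin import *
T=Tt();print(T.round(4));o=r.get_obs();print(o["grip_width"],o["contact_force"]);f=grab_frame("wrist");save(f,"w7")
f=grab_frame("side");save(f,"s7");u,v=proj(f,T[:3,3]).astype(int);print(u,v)
cv2.imwrite("pics/s7z.png",cv2.resize(f["pixels"][v-60:v+50,u-70:u+70,::-1],None,fx=5,fy=5,interpolation=cv2.INTER_CUBIC))
print(rel(tgt([.5484+.02,.2047-.06,.13],18.7)), rel(tgt([.5484,.2047,.13],18.7)))
E
```

```text
[[-1.500e-03  9.476e-01  3.195e-01  5.154e-01]
 [ 2.000e-04  3.195e-01 -9.476e-01 -7.280e-02]
 [-1.000e+00 -1.300e-03 -6.000e-04  1.276e-01]
 [ 0.000e+00  0.000e+00  0.000e+00  1.000e+00]]
0.01457003793579591 [-0.34897305 -0.06565754 -0.45402268]
329 283
(array([  -2.8,  119.8, -189.3]), array([-0.0014, -0.0006,  0.002 ])) (array([  -2.8,  120. , -252.6]), array([-0.0014, -0.0006,  0.002 ]))
```

View pics/w7.png

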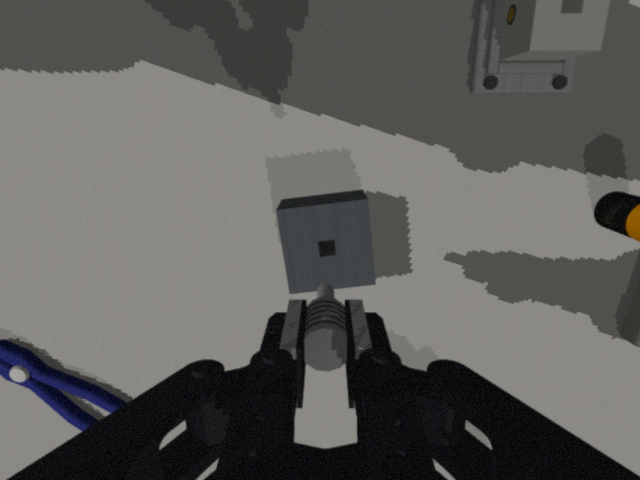

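View pics/s7z.png

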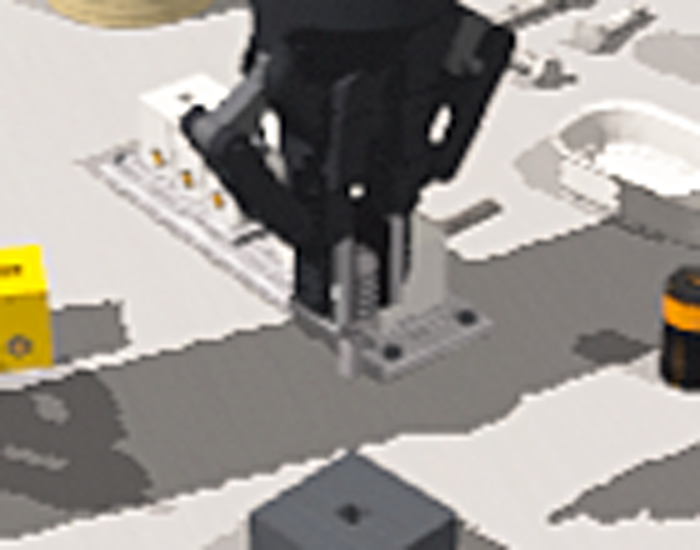

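```bash
python3 - <<'E'
from pin import *
T=Tt();f=grab_frame("wrist");g=f["pixels"]
for px in [(326.5,248)]:
    p,d=ray(f,px,T);print("hole",(p+d*(.034-p[2])/d[2]).round(4),T[:3,3].round(4))
for x in (.0215,-.0045,-.0305):
    for zz in (0,.001): print(x,zz,proj(f,(T@np.array([x,0,zz,1]))[:3],T).round(1))
cv2.imwrite("pics/w7z.png",cv2.resize(g[270:390,260:390,::-1],None,fx=5,fy=5,interpolation=0))
E
```

```text
hole [ 0.5155 -0.0724  0.034 ] [ 0.5153 -0.073   0.1273]
0.0215 0 [325.8 298.5]
0.0215 0.001 [325.8 300.5]
-0.0045 0 [325.9 327.4]
-0.0045 0.001 [325.9 329.7]
-0.0305 0 [326.  367.3]
-0.0305 0.001 [326.  369.9]
```

View pics/w7z.png

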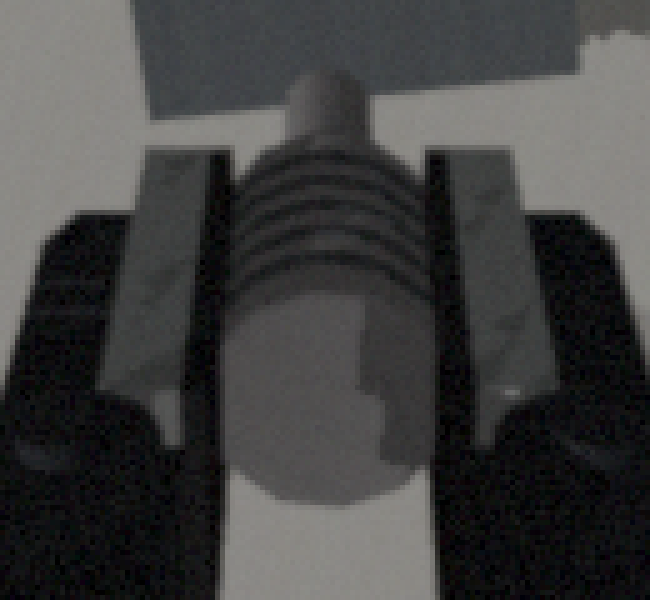

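The picture shows the stand hole at (326,248) and the pin hanging straight, with its tip at (325,287). The offset between pin and tool is under 1 mm. Next I'll carry it above the middle opening.

```bash
python3 - <<'E'
from h import *
print(rel(tgt([.5486,.2040,.13],18.7)))
E
```

```text
(array([  -2.7,  119.9, -251.9]), array([-0.0014, -0.0006,  0.0019]))
```

>>> {"method": "apply_moves", "body": {
  "commands": [
    [10, -10, 18, -40, 0, 0, 0.001],
    [10, -10, 39, -82, 0, 0, 0.001],
    [10, -10, 60, -125, 0, 0, 0.001],
    [10, -10, 80, -168, 0, 0, 0.001],
    [10, -5, 100, -210, 0, 0, 0.001],
    [10, -3, 120, -252, 0, 0, 0.001],
    [10, -3, 120, -252, 0, 0, 0.001],
    [10, -3, 120, -252, 0, 0, 0.001],
    [10, -3, 120, -252, 0, 0, 0.001],
    [10, -3, 120, -252, 0, 0, 0.001],
    [10, -3, 120, -252, 0, 0, 0.001],
    [10, -3, 120, -252, 0, 0, 0.001]
  ]
}}

```text
clock: 9.35
tcp_pos: [0.5495, 0.2031, 0.1314]
orientation: [0.968, 1.344, -0.967]
contact_force: [0.0, -0.6, -0.2]
grip_width: 0.0147
```

```bash
python3 - <<'E'
from op import *
T=Tt();f=grab_frame("wrist");save(f,"w8");np.savez("w8.npz",T=T,mtx=f["mtx"],C=f["T_tool_cam"],img=f["pixels"])
T2=Tt();print(T.round(4),T2[:3,3].round(4),r.get_obs()["clock"])
u=proj(f,[.5484,.2047,.048],T);print(u)
_,b=blobs("w8.npz",[u])
p,d=ray(f,b[0][0],T);print(b,(p+d*(.048-p[2])/d[2]).round(4))
E
```

```text
[[ 1.000e-03  9.481e-01  3.179e-01  5.495e-01]
 [ 4.000e-04  3.179e-01 -9.481e-01  2.031e-01]
 [-1.000e+00  1.100e-03 -0.000e+00  1.314e-01]
 [ 0.000e+00  0.000e+00  0.000e+00  1.000e+00]] [0.5495 0.2034 0.1315] 9.4
[324.51879941 250.85417962]
[(array([324.62, 250.68]), array([ 16,  16, 250], dtype=int32))] [0.5484 0.2048 0.048 ]
```

View pics/w8.png

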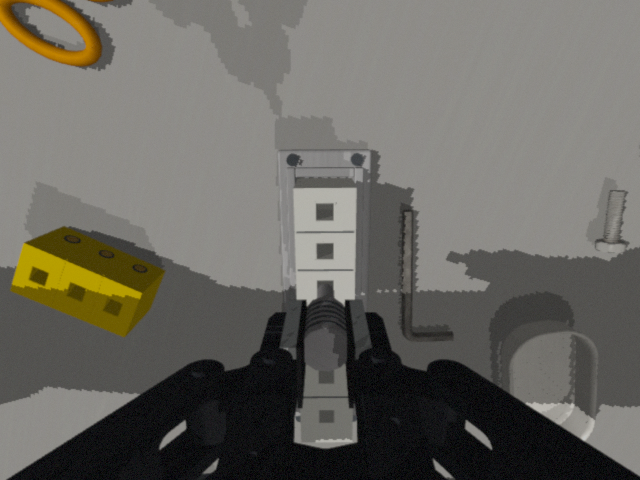

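The middle opening is at (324.6,250.7), exactly as predicted. I'll lower to just above the mouth and let it settle.

>>> {"method": "apply_moves", "body": {
  "commands": [
    [10, 25, 0, 0, 0, 0, 0],
    [10, 44, 0, 0, 0, 0, 0],
    [10, 44, 0, 0, 0, 0, 0],
    [10, 44, 0, 0, 0, 0, 0],
    [10, 44, 0, 0, 0, 0, 0],
    [10, 44, 0, 0, 0, 0, 0],
    [10, 44, 0, 0, 0, 0, 0],
    [10, 44, 0, 0, 0, 0, 0],
    [10, 44, 0, 0, 0, 0, 0],
    [10, 44, 0, 0, 0, 0, 0]
  ]
}}

```text
clock: 10.4
tcp_pos: [0.5494, 0.2041, 0.0874]
orientation: [0.967, 1.345, -0.966]
contact_force: [-0.2, -0.5, -0.5]
grip_width: 0.0153
```

```bash
python3 - <<'E'
from op import *
T=Tt();f=grab_frame("wrist");save(f,"w9");np.savez("w9.npz",T=T,mtx=f["mtx"],C=f["T_tool_cam"],img=f["pixels"])
print(T.round(4),r.get_obs()["clock"],r.get_obs()["contact_force"])
for z in (.048,): print(proj(f,[.5484,.2048,z],T))
for x in (.0305,.0045): print(proj(f,(T@np.array([x,0,-.0007,1]))[:3],T))
cv2.imwrite("pics/w9z.png",cv2.resize(f["pixels"][240:390,240:410,::-1],None,fx=4,fy=4,interpolation=0))
E
```

```text
[[ 1.000e-03  9.476e-01  3.193e-01  5.494e-01]
 [ 5.000e-04  3.193e-01 -9.476e-01  2.041e-01]
 [-1.000e+00  1.100e-03 -2.000e-04  8.740e-02]
 [ 0.000e+00  0.000e+00  0.000e+00  1.000e+00]] 10.45 [-0.18372045  0.28329136 -0.35432593]
[324.04685185 280.99777703]
[325.73596683 288.87811252]
[325.82645077 314.86333799]
```

View pics/w9z.png

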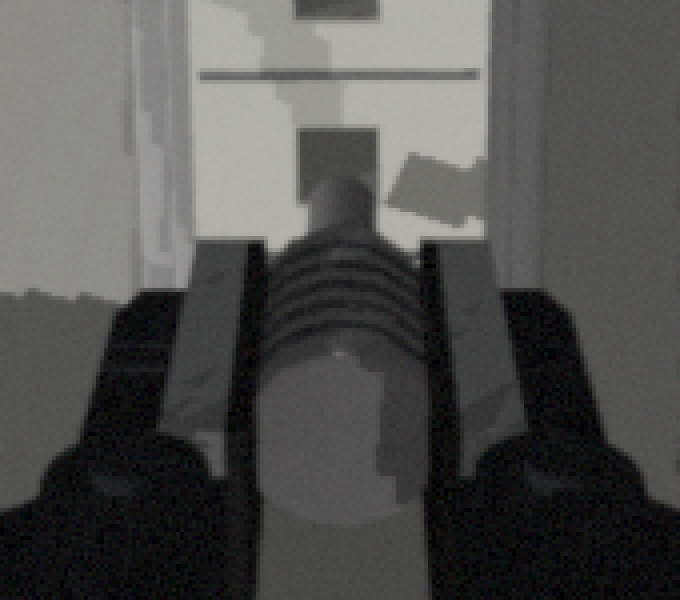

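The pin tip at (325,288) is about 0.5 mm right of the opening's middle column at 324.5, so I'll correct by −0.6 mm and insert.

>>> {"method": "apply_moves", "body": {
  "commands": [
    [10, 0, -0.6, -0.3, 0, 0, 0],
    [10, 3, -0.6, -0.3, 0, 0, 0],
    [10, 7, -0.6, -0.3, 0, 0, 0],
    [10, 10, -0.6, -0.3, 0, 0, 0],
    [10, 13, -0.6, -0.3, 0, 0, 0],
    [10, 13, -0.6, -0.3, 0, 0, 0]
  ]
}}

```text
clock: 11.05
tcp_pos: [0.5484, 0.204, 0.0737]
orientation: [0.966, 1.346, -0.967]
contact_force: [0.1, 0.2, -0.6]
grip_width: 0.0148
```

```bash
python3 - <<'E'
from op import *
T=Tt();print(T.round(4),r.get_obs()["contact_force"],r.get_obs()["moment"]);f=grab_frame("wrist");save(f,"w10")
cv2.imwrite("pics/w10z.png",cv2.resize(f["pixels"][240:390,240:410,::-1],None,fx=4,fy=4,interpolation=0))
E
```

```text
[[ 0.000e+00  9.477e-01  3.193e-01  5.484e-01]
 [-1.000e-04  3.193e-01 -9.477e-01  2.040e-01]
 [-1.000e+00  0.000e+00  1.000e-04  7.370e-02]
 [ 0.000e+00  0.000e+00  0.000e+00  1.000e+00]] [ 0.08066794  0.22327621 -0.56607794] [-0.00836642  0.02680704 -0.01049102]
```

View pics/w10z.png

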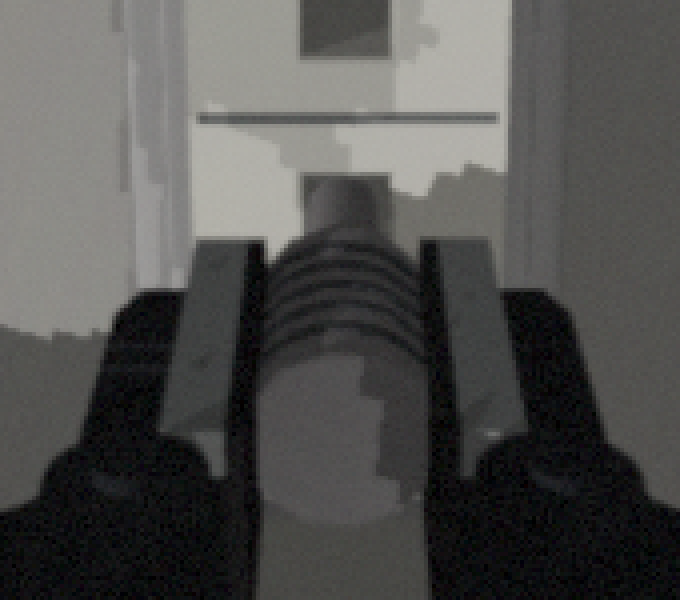

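The tip is now about 5 mm inside the mouth with no side force. I'll continue down.

>>> {"method": "apply_moves", "body": {
  "commands": [
    [10, 5, 0.2, 0, 0, 0, 0],
    [10, 10, 0.2, 0, 0, 0, 0],
    [10, 14, 0.2, 0, 0, 0, 0],
    [10, 17, 0.2, 0, 0, 0, 0],
    [10, 19, 0.2, 0, 0, 0, 0],
    [10, 20, 0.2, 0, 0, 0, 0],
    [10, 20, 0.2, 0, 0, 0, 0]
  ]
}}

```text
clock: 11.8
tcp_pos: [0.549, 0.2042, 0.0542]
orientation: [0.967, 1.345, -0.966]
contact_force: [0.3, 0.5, -0.2]
grip_width: 0.0146
```

>>> {"method": "apply_moves", "body": {
  "commands": [
    [10, 1, 0, 0, 0, 0, 0],
    [10, 2, 0, 0, 0, 0, 0],
    [10, 3, 0, 0, 0, 0, 0],
    [10, 3, 0, 0, 0, 0, 0],
    [10, 3, 0, 0, 0, 0, 0]
  ]
}}

```text
clock: 12.3
tcp_pos: [0.5492, 0.2043, 0.0524]
orientation: [0.968, 1.345, -0.965]
contact_force: [-3.7, -1.7, 9.9]
grip_width: 0.0146
```

>>> {"method": "apply_moves", "body": {
  "commands": [
    [10, 1, 0, 0, 0, 0, 0],
    [10, 2, 0, 0, 0, 0, 0],
    [10, 2, 0, 0, 0, 0, 0],
    [10, 2, 0, 0, 0, 0, 0]
  ]
}}

```text
clock: 12.7
tcp_pos: [0.5493, 0.2044, 0.0522]
orientation: [0.969, 1.346, -0.965]
contact_force: [-8.7, -2.0, 27.3]
grip_width: 0.0146
```

```bash
python3 - <<'E'
from op import *
T=Tt();print(T.round(4),r.get_obs()["contact_force"],r.get_obs()["moment"]);f=grab_frame("wrist");save(f,"w11")
f=grab_frame("side");u,v=proj(f,T[:3,3]).astype(int);cv2.imwrite("pics/s11z.png",cv2.resize(f["pixels"][v-60:v+50,u-70:u+70,::-1],None,fx=5,fy=5,interpolation=cv2.INTER_CUBIC))
E
```

```text
[[ 0.0011  0.9478  0.3188  0.5493]
 [ 0.002   0.3188 -0.9478  0.2044]
 [-1.      0.0017 -0.0015  0.0522]
 [ 0.      0.      0.      1.    ]] [-8.66043011 -1.99642909 27.2920633 ] [-0.58493015  2.00419605  0.04064378]
```

View pics/w11.png

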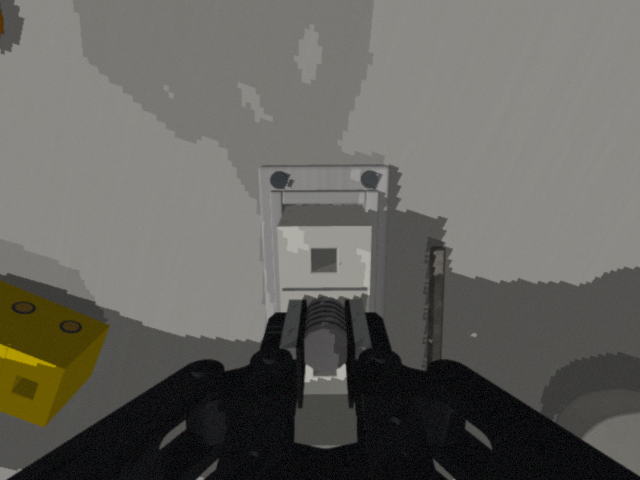

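View pics/s11z.png

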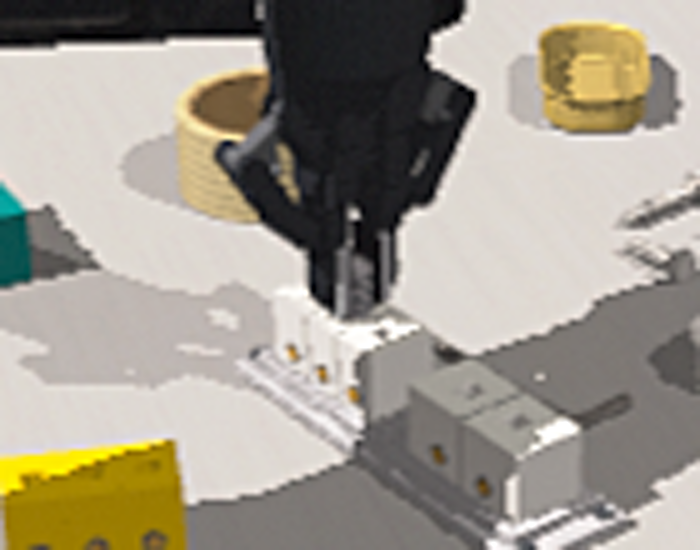

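The push stopped at TCP z 0.0522, against an expected home of 0.0525, with the force rising to 27 N, so the shoulder is seated. I'll relieve the push slightly, open the fingers and rise.

>>> {"method": "apply_moves", "body": {
  "commands": [
    [10, -2, 0, 0, 0, 0, 0],
    [30, -2, 0, 0, 0, 0, 0],
    [85, -2, 0, 0, 0, 0, 0],
    [85, -2, 0, 0, 0, 0, 0],
    [85, -2, 0, 0, 0, 0, 0],
    [85, -2, 0, 0, 0, 0, 0],
    [85, -2, 0, 0, 0, 0, 0],
    [85, -20, 0, 0, 0, 0, 0],
    [85, -45, 0, 0, 0, 0, 0],
    [85, -60, 0, 0, 0, 0, 0],
    [85, -60, 0, 0, 0, 0, 0],
    [85, -60, 0, 0, 0, 0, 0],
    [85, -60, 0, 0, 0, 0, 0],
    [85, -60, 0, 0, 0, 0, 0],
    [85, -60, 0, 0, 0, 0, 0]
  ]
}}

```text
clock: 14.3
tcp_pos: [0.5485, 0.204, 0.1086]
orientation: [0.966, 1.346, -0.967]
contact_force: [-1.2, -0.2, -0.3]
grip_width: 0.0845
```

```bash
python3 - <<'E'
from op import *
T=Tt();print(T.round(4),r.get_obs()["contact_force"]);f=grab_frame("wrist");save(f,"w12");np.savez("w12.npz",T=T,mtx=f["mtx"],C=f["T_tool_cam"],img=f["pixels"])
for z in (.048,.074,.076): print(z,proj(f,[.5484,.2048,z],T))
for s in (-1,1): print(proj(f,np.array([.5484,.2048,.048])+s*.024*np.array([-.32,.947,0]),T))
f=grab_frame("side");save(f,"s12");u,v=proj(f,[.5484,.2048,.06]).astype(int);cv2.imwrite("pics/s12z.png",cv2.resize(f["pixels"][v-60:v+50,u-70:u+70,::-1],None,fx=5,fy=5,interpolation=cv2.INTER_CUBIC))
E
```

```text
[[-2.000e-04  9.476e-01  3.193e-01  5.485e-01]
 [-3.000e-04  3.193e-01 -9.476e-01  2.040e-01]
 [-1.000e+00 -3.000e-04  2.000e-04  1.086e-01]
 [ 0.000e+00  0.000e+00  0.000e+00  1.000e+00]] [-1.15948422 -0.23520253 -0.30575851]
0.048 [325.94280964 266.13381415]
0.074 [326.0304948  285.32657766]
0.076 [326.03818552 287.00994429]
[325.96921574 306.09971569]
[325.9145801  223.40812392]
```

View pics/w12.png

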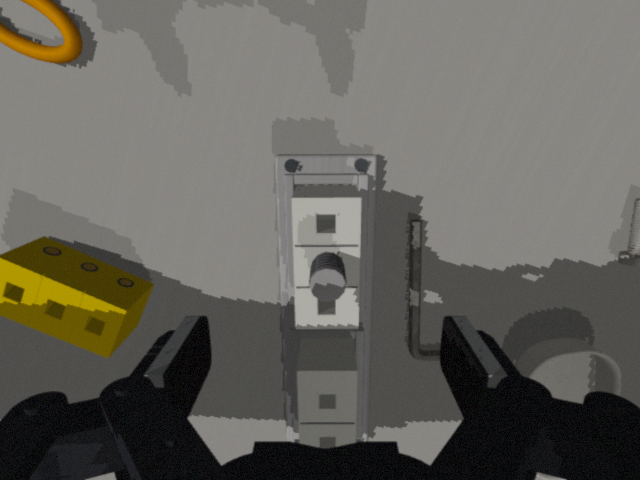

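View pics/s12z.png

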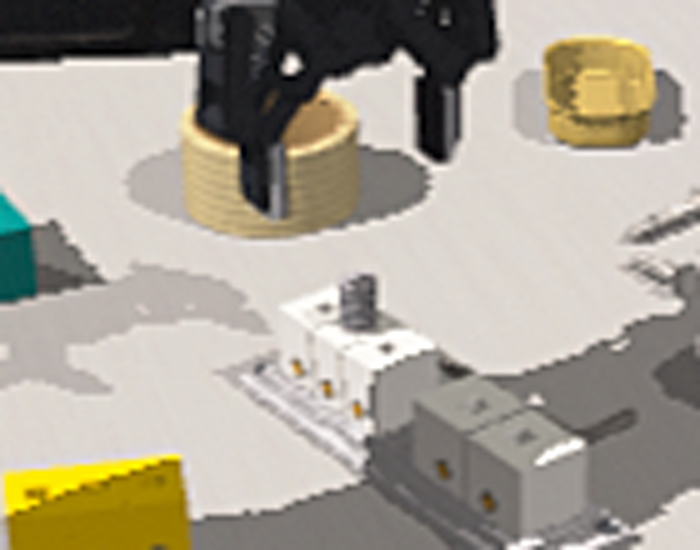

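The handle top is at (327,284) against a predicted (326,285), and the side view shows the shoulder flush on the block, so the pin is fully home. I'll go down over the block.

>>> {"method": "apply_moves", "body": {
  "commands": [
    [85, 30, 0, -0.7, -0.002, 0, 0],
    [85, 60, 0, -0.7, -0.002, 0, 0],
    [85, 80, 0, -0.7, -0.002, 0, 0],
    [85, 89, 0, -0.7, -0.002, 0, 0],
    [85, 89, 0, -0.7, -0.002, 0, 0],
    [85, 89, 0, -0.7, -0.002, 0, 0],
    [85, 89, 0, -0.7, -0.002, 0, 0],
    [85, 89, 0, -0.7, -0.002, 0, 0],
    [85, 89, 0, -0.7, -0.002, 0, 0]
  ]
}}

```text
clock: 15.3
tcp_pos: [0.5492, 0.2052, 0.0211]
orientation: [0.967, 1.345, -0.963]
contact_force: [0.1, -0.8, -0.4]
grip_width: 0.0853
```

```bash
python3 - <<'E'
from op import *
T=Tt();print(T.round(4),r.get_obs()["contact_force"]);f=grab_frame("wrist");save(f,"w13")
E
```

```text
[[ 2.000e-03  9.470e-01  3.212e-01  5.492e-01]
 [ 1.100e-03  3.212e-01 -9.470e-01  2.052e-01]
 [-1.000e+00  2.300e-03 -4.000e-04  2.110e-02]
 [ 0.000e+00  0.000e+00  0.000e+00  1.000e+00]] [ 0.12344091 -0.81468196 -0.39313562]
```

View pics/w13.png

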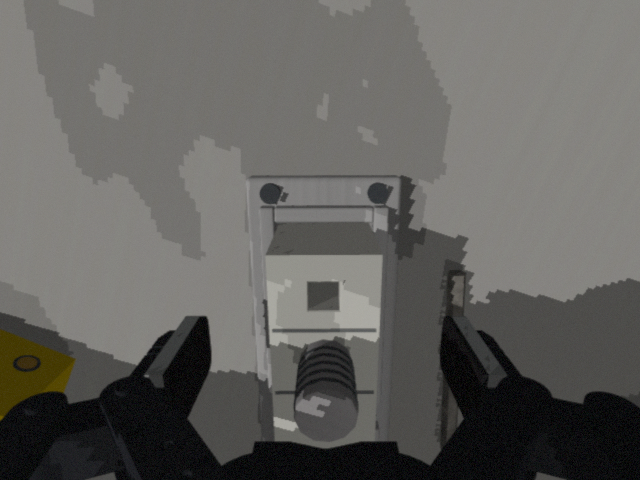

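Block centred between the fingers (column ~325). I'll close.

>>> {"method": "apply_moves", "body": {
  "commands": [
    [30, 0, -0.3, 0, 0, 0, 0],
    [30, 0, -0.3, 0, 0, 0, 0],
    [30, 0, -0.3, 0, 0, 0, 0],
    [30, 0, -0.3, 0, 0, 0, 0],
    [30, 0, -0.3, 0, 0, 0, 0],
    [30, 0, -0.3, 0, 0, 0, 0],
    [30, 0, -0.3, 0, 0, 0, 0],
    [30, 0, -0.3, 0, 0, 0, 0]
  ],
  "force": 60
}}

```text
clock: 16.15
tcp_pos: [0.5488, 0.2049, 0.0206]
orientation: [0.966, 1.346, -0.964]
contact_force: [0.4, -0.2, 4.6]
grip_width: 0.0348
```

```bash
python3 - <<'E'
from op import *
T=Tt();print(T.round(4),r.get_obs()["contact_force"],r.get_obs()["grip_width"]);f=grab_frame("wrist");save(f,"w14")
E
```

```text
[[ 1.400e-03  9.470e-01  3.211e-01  5.488e-01]
 [ 6.000e-04  3.211e-01 -9.470e-01  2.049e-01]
 [-1.000e+00  1.500e-03 -1.000e-04  2.060e-02]
 [ 0.000e+00  0.000e+00  0.000e+00  1.000e+00]] [ 0.39880456 -0.21172654  4.55541356] 0.03478034093488819
```

View pics/w14.png

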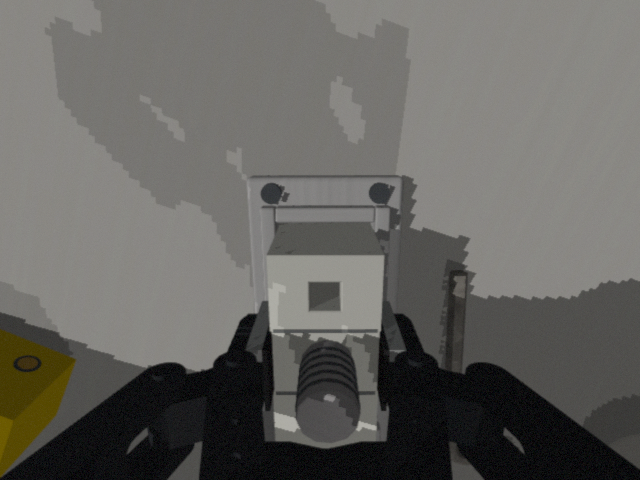

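Block gripped at 34.8 mm with the pin at (327,400) still seated. I'll lift straight up.

>>> {"method": "apply_moves", "body": {
  "commands": [
    [30, -5, -0.3, 0, 0, 0, 0],
    [30, -15, -0.3, 0, 0, 0, 0],
    [30, -30, -0.3, 0, 0, 0, 0],
    [30, -60, -0.3, 0, 0, 0, 0],
    [30, -95, -0.3, 0, 0, 0, 0],
    [30, -130, -0.3, 0, 0, 0, 0],
    [30, -165, -0.3, 0, 0, 0, 0],
    [30, -180, -0.3, 0, 0, 0, 0],
    [30, -180, -0.3, 0, 0, 0, 0],
    [30, -180, -0.3, 0, 0, 0, 0],
    [30, -180, -0.3, 0, 0, 0, 0]
  ]
}}

```text
clock: 17.3
tcp_pos: [0.5469, 0.2043, 0.199]
orientation: [0.964, 1.347, -0.966]
contact_force: [-0.7, 0.8, -2.2]
grip_width: 0.0352
```

```bash
python3 - <<'E'
from op import *
T=Tt();print(T.round(4),r.get_obs()["contact_force"],r.get_obs()["grip_width"]);f=grab_frame("wrist");save(f,"w15")
rs=[]
for c in("side","top"):
    f=grab_frame(c);save(f,c+"15")
    for k in pinpoint("lens",c)[:2]: print(c,np.array(k["point"])*[640,480],k["confidence"])
    rs.append(ray(f,np.array(pinpoint("lens",c)[0]["point"])*[640,480]))
    a,b=((440,560),(240,440)) if c=="side" else ((420,540),(110,230))
    cv2.imwrite("pics/%s15z.png"%c,cv2.resize(f["pixels"][b[0]:b[1],a[0]:a[1],::-1],None,fx=3 if c=="side" else 5,fy=3 if c=="side" else 5,interpolation=cv2.INTER_CUBIC))
print(tri(rs))
E
```

```text
[[-1.500e-03  9.470e-01  3.213e-01  5.469e-01]
 [-8.000e-04  3.213e-01 -9.470e-01  2.043e-01]
 [-1.000e+00 -1.700e-03  2.000e-04  1.990e-01]
 [ 0.000e+00  0.000e+00  0.000e+00  1.000e+00]] [-0.68834362  0.77848175 -2.19789618] 0.03521358793969749
side [484.672 296.496] 0.73
top [467.52  192.288] 0.66
(array([ 0.68744632, -0.27602889,  0.19597157]), [np.float64(0.0011345991224022175), np.float64(0.0011345991224021574)])
```

View pics/side15z.png

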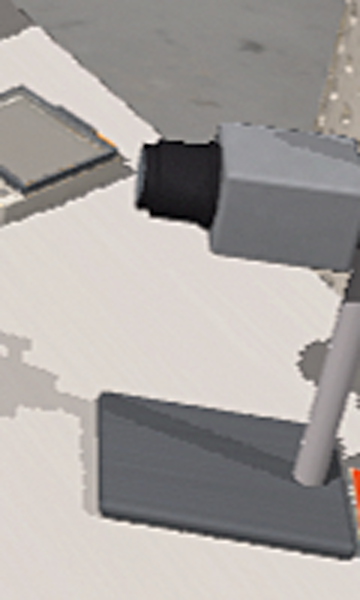

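View pics/top15z.png

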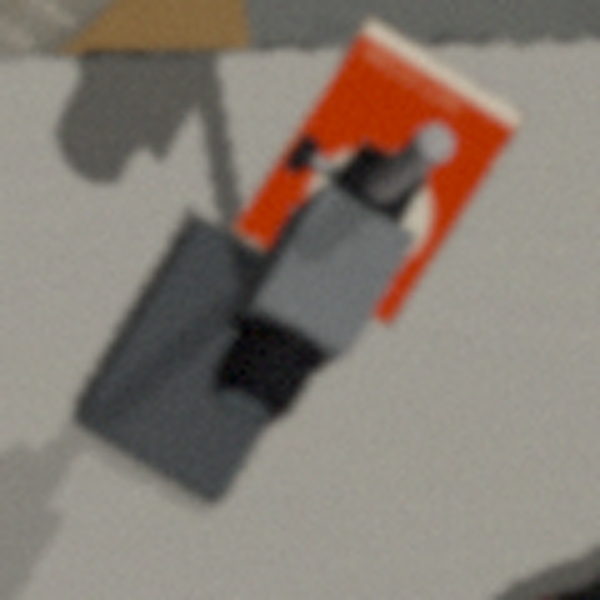

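View pics/w15.png

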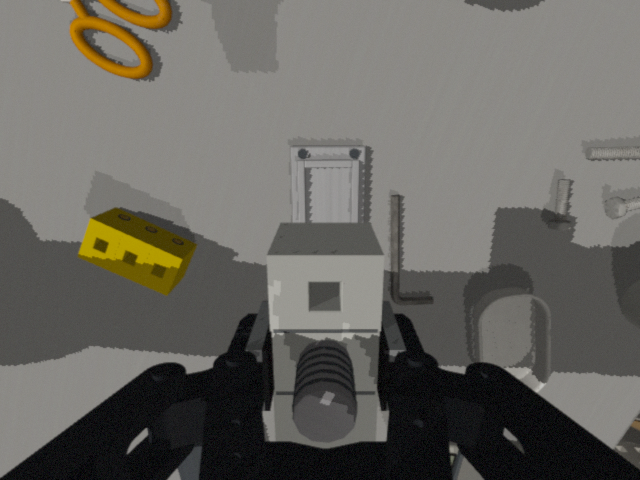

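Block is lifted with the pin handle unchanged at (324,400), and the nest pocket below is empty at (330,190). The side and top crops show the inspection camera's lens barrel, box and foot. For an accurate yaw and position I'll look down at the camera with the wrist, well above it.

```bash
python3 - <<'E'
from h import *
print(rel(tgt([.661,-.348,.35],-30)))
E
```

```text
(array([-150.1,  -70.3,  559.6]), array([ 8.505e-01,  1.000e-04, -2.000e-04]))
```

>>> {"method": "apply_moves", "body": {
  "commands": [
    [30, -45, 0, 0, 0.05, 0, 0],
    [30, -90, 0, 10, 0.15, 0, 0],
    [30, -130, -10, 40, 0.25, 0, 0],
    [30, -150, -15, 80, 0.35, 0, 0],
    [30, -150, -20, 125, 0.45, 0, 0],
    [30, -150, -25, 170, 0.55, 0, 0],
    [30, -150, -30, 215, 0.65, 0, 0],
    [30, -150, -35, 260, 0.75, 0, 0],
    [30, -150, -40, 305, 0.85, 0, 0],
    [30, -150, -45, 350, 0.85, 0, 0],
    [30, -150, -50, 395, 0.85, 0, 0],
    [30, -150, -55, 440, 0.85, 0, 0],
    [30, -150, -60, 480, 0.85, 0, 0],
    [30, -150, -65, 520, 0.85, 0, 0],
    [30, -150, -70, 545, 0.85, 0, 0],
    [30, -150, -70, 560, 0.85, 0, 0],
    [30, -150, -70, 560, 0.85, 0, 0],
    [30, -150, -70, 560, 0.85, 0, 0],
    [30, -150, -70, 560, 0.85, 0, 0],
    [30, -150, -70, 560, 0.85, 0, 0]
  ]
}}

```text
clock: 19.65
tcp_pos: [0.6619, -0.3466, 0.3504]
orientation: [1.583, 0.916, -1.58]
contact_force: [0.9, 0.2, -1.1]
grip_width: 0.0349
```

```bash
python3 - <<'E'
from op import *
T=Tt();f=grab_frame("wrist");T2=Tt();print(T.round(4),T2[:3,3],r.get_obs()["grip_width"]);save(f,"w16");np.savez("w16.npz",T=T,mtx=f["mtx"],C=f["T_tool_cam"],img=f["pixels"])
k=pinpoint("lens","wrist")
for q in k[:2]:
    px=np.array(q["point"])*[640,480];p,d=ray(f,px,T);print(px,q["confidence"],(p+d*(.196-p[2])/d[2]).round(4))
E
```

```text
[[ 1.300e-03  8.673e-01 -4.978e-01  6.619e-01]
 [ 1.200e-03 -4.978e-01 -8.673e-01 -3.466e-01]
 [-1.000e+00  6.000e-04 -1.700e-03  3.504e-01]
 [ 0.000e+00  0.000e+00  0.000e+00  1.000e+00]] [ 0.6618755  -0.34684396  0.35044101] 0.03504549194081741
[311.616 119.808] 0.92 [ 0.6909 -0.2755  0.196 ]
[90.304 36.384] 0.28 [ 0.5893 -0.1555  0.196 ]
```

View pics/w16.png

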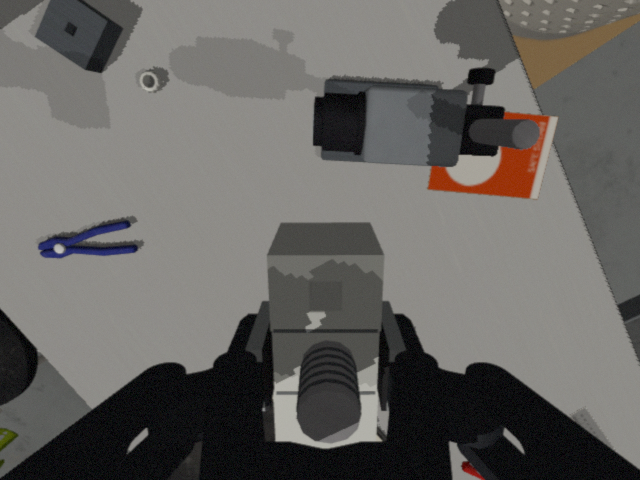

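The lens front is at about (314,123) and the box body spans (365–462, 88–166), nearly parallel to the image rows. I'll zoom in to fit the edges.

```bash
python3 - <<'E'
import numpy as np,cv2
z=np.load("w16.npz");g=z["img"][60:190,300:500,::-1];g=np.clip(g.astype(float)*2,0,255).astype(np.uint8)
cv2.imwrite("pics/w16z.png",cv2.resize(g,None,fx=4,fy=4,interpolation=0))
E
```

```text
(no output)
```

View pics/w16z.png

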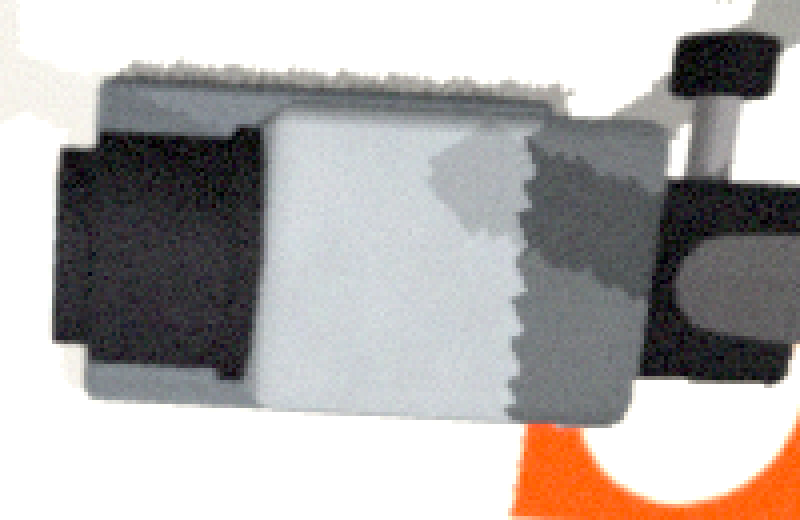

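```bash
python3 - <<'E'
from h import *
z=np.load("w16.npz");f=dict(mtx=z["mtx"],T_tool_cam=z["C"])
def w(q,zz):
    p,d=ray(f,(q[0]/4+300-.4,q[1]/4+60-.4),z["T"]);return (p+d*(zz-p[2])/d[2])[:2]
for L in (.193,.196,.199):
    print("L",L)
    for n,a,b,zz in [("boxlow",(280,406),(600,424),L+.025),("boxup",(290,110),(650,122),L+.025),("boxfront",(270,130),(257,395),L+.025),("lensfront",(62,150),(52,342),L),("barrel low",(95,362),(240,372),L),("barrel up",(100,135),(240,135),L),("orange",(0,0),(1,1),L)][:6]:
        A,B=w(a,zz),w(b,zz);d=B-A;print(n,A.round(4),B.round(4),np.degrees(np.arctan2(d[1],d[0])).round(2),np.linalg.norm(d).round(4))
    A,B=w((62,150),L),w((52,342),L);print("lens",(A+B)/2)
    m1=w((450,117),L+.025);m2=w((430,416),L+.025);print("box width",np.linalg.norm(m1-m2))
E
```

```text
L 0.193
boxlow [ 0.7121 -0.3185] [ 0.758  -0.3483] -33.04 0.0547
boxup [ 0.7355 -0.2779] [ 0.785  -0.3084] -31.65 0.0581
boxfront [ 0.7313 -0.2789] [ 0.7096 -0.3149] -121.07 0.042
lensfront [ 0.7008 -0.2635] [ 0.6825 -0.2911] -123.48 0.0331
barrel low [ 0.6875 -0.2981] [ 0.7098 -0.3129] -33.73 0.0267
barrel up [ 0.7078 -0.2647] [ 0.7292 -0.277 ] -29.87 0.0247
lens [ 0.69162774 -0.2772863 ]
box width 0.0474964035621058
L 0.196
boxlow [ 0.712 -0.318] [ 0.7573 -0.3475] -33.04 0.0541
boxup [ 0.7351 -0.2779] [ 0.7841 -0.308 ] -31.65 0.0575
boxfront [ 0.731  -0.2789] [ 0.7095 -0.3145] -121.07 0.0416
lensfront [ 0.7007 -0.2637] [ 0.6827 -0.291 ] -123.48 0.0327
barrel low [ 0.6877 -0.2979] [ 0.7097 -0.3126] -33.73 0.0265
barrel up [ 0.7077 -0.2648] [ 0.7289 -0.277 ] -29.87 0.0244
lens [ 0.69170926 -0.27730586]
box width 0.046978683886303454
L 0.199
boxlow [ 0.7119 -0.3176] [ 0.7567 -0.3468] -33.04 0.0535
boxup [ 0.7347 -0.2779] [ 0.7832 -0.3077] -31.65 0.0569
boxfront [ 0.7306 -0.2789] [ 0.7094 -0.3141] -121.07 0.0411
lensfront [ 0.7007 -0.2638] [ 0.6829 -0.2908] -123.48 0.0324
barrel low [ 0.6878 -0.2977] [ 0.7096 -0.3123] -33.73 0.0262
barrel up [ 0.7077 -0.265 ] [ 0.7286 -0.277 ] -29.87 0.0242
lens [ 0.69179079 -0.27732543]
box width 0.04646096421050106
```

```bash
python3 - <<'E'
from h import *
f=grab_frame("side");save(f,"s17")
for k in pinpoint("lens","side")[:1]: print(np.array(k["point"])*[640,480],k["confidence"])
for z in (.19,.195,.2,.205): print(z,proj(f,[.6917,-.2773,z]))
g=f["pixels"][270:330,470:550,::-1];cv2.imwrite("pics/s17z.png",cv2.resize(np.clip(g.astype(float)*1.6,0,255).astype(np.uint8),None,fx=8,fy=8,interpolation=0))
t=grab_frame("top");print([proj(t,[.6917,-.2773,z]).round(1) for z in (.19,.2)])
for k in pinpoint("lens","top")[:1]: print(np.array(k["point"])*[640,480],k["confidence"])
# calibration check: stand hole & lens etc in side
print("stand hole top side",proj(f,[.5155,-.0725,.034]),"top",proj(t,[.5155,-.0725,.034]))
save(t,"t17")
g=f["pixels"][300:370,290:370,::-1];cv2.imwrite("pics/s17h.png",cv2.resize(g,None,fx=8,fy=8,interpolation=0))
g=t["pixels"][240:300,340:410,::-1];cv2.imwrite("pics/t17h.png",cv2.resize(g,None,fx=8,fy=8,interpolation=0))
E
```

```text
[484.928 297.696] 0.8
0.19 [486.20169844 299.78049844]
0.195 [486.71483489 297.05597835]
0.2 [487.23124646 294.31406887]
0.205 [487.75096461 291.55460299]
[array([467.5, 190.5]), array([468.8, 189.6])]
[466.688 191.904] 0.55
stand hole top side [329.06181381 325.1001715 ] top [373.58132853 271.10234008]
```

View pics/s17z.png

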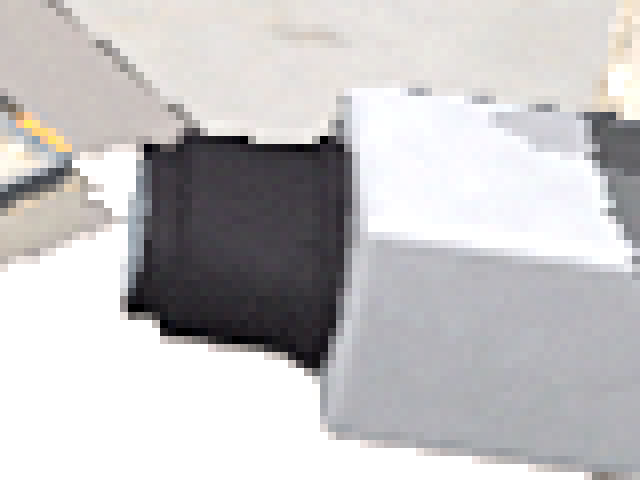

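View pics/s17h.png

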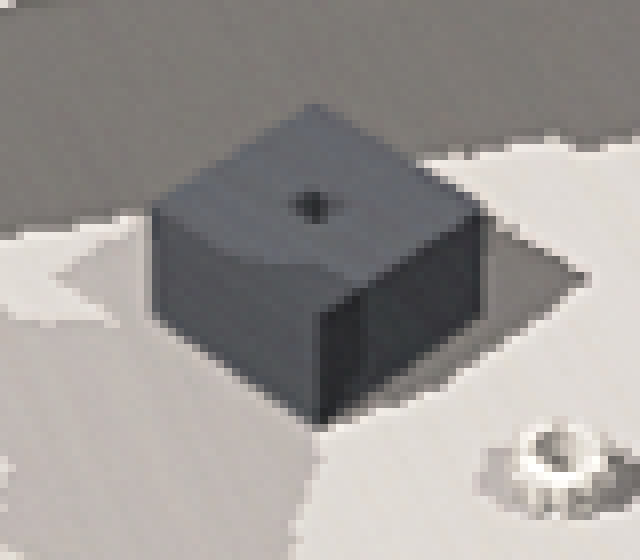

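View pics/t17h.png

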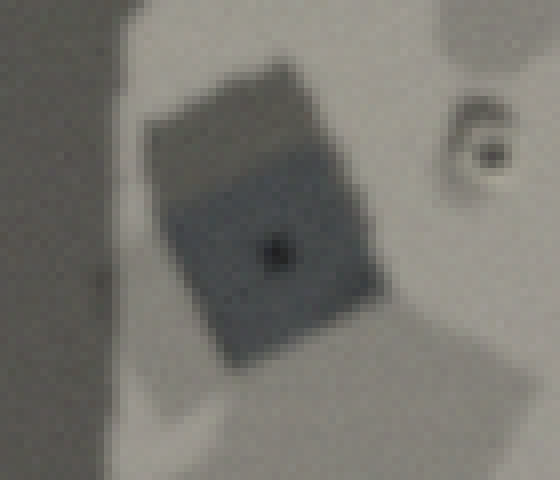

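The stand hole in the side view at (329.5,325.9) agrees with the wrist-measured position to under 1 px. The lens front centre is at about (487,298), giving lens z ≈ 0.194, xy (0.6917,−0.2773) and view direction about 147.7°.

```bash
python3 - <<'E'
from h import *
T=Tt();print(T.round(4))
print(rel(tgt([.5903,-.2132,.35],57.7)),rel(tgt([.5903,-.2132,.1866],57.7)))
E
```

```text
[[ 1.100e-03  8.665e-01 -4.992e-01  6.616e-01]
 [ 4.000e-04 -4.992e-01 -8.665e-01 -3.479e-01]
 [-1.000e+00  8.000e-04 -9.000e-04  3.503e-01]
 [ 0.000e+00  0.000e+00  0.000e+00  1.000e+00]]
(array([   0.3, -129. ,  -81.1]), array([-1.5297e+00, -1.0000e-04, -1.3000e-03])) (array([ 163.7, -129.1,  -81. ]), array([-1.5297e+00, -1.0000e-04, -1.3000e-03]))
```

>>> {"method": "apply_moves", "body": {
  "commands": [
    [30, 0, -20, -12, -0.14, 0, 0],
    [30, 0, -40, -24, -0.28, 0, 0],
    [30, 0, -60, -36, -0.42, 0, 0],
    [30, 0, -80, -50, -0.56, 0, 0],
    [30, 0, -100, -62, -0.7, 0, 0],
    [30, 0, -115, -72, -0.84, 0, 0],
    [30, 0, -129, -81, -0.98, 0, 0],
    [30, 0, -129, -81, -1.12, 0, 0],
    [30, 0, -129, -81, -1.26, 0, 0],
    [30, 0, -129, -81, -1.4, 0, 0],
    [30, 10, -129, -81, -1.53, 0, 0],
    [30, 40, -129, -81, -1.53, 0, 0],
    [30, 70, -129, -81, -1.53, 0, 0],
    [30, 100, -129, -81, -1.53, 0, 0],
    [30, 100, -129, -81, -1.53, 0, 0],
    [30, 100, -129, -81, -1.53, 0, 0],
    [30, 100, -129, -81, -1.53, 0, 0]
  ]
}}

```text
clock: 21.65
tcp_pos: [0.5914, -0.2141, 0.2523]
orientation: [0.442, 1.521, -0.441]
contact_force: [0.2, 0.3, -1.7]
grip_width: 0.0351
```

```bash
python3 - <<'E'
from h import *
T=Tt();print(T.round(4),r.get_obs()["clock"],r.get_obs()["joints"].round(2))
print(rel(tgt([.5903,-.2132,.1866],57.7)))
f=grab_frame("side");save(f,"s18")
E
```

```text
[[ 4.100e-03  5.346e-01  8.451e-01  5.914e-01]
 [-5.000e-04  8.451e-01 -5.346e-01 -2.141e-01]
 [-1.000e+00  1.800e-03  3.700e-03  2.523e-01]
 [ 0.000e+00  0.000e+00  0.000e+00  1.000e+00]] 21.65 [-0.02  0.39  0.37  1.67 -0.16  1.1   1.39]
(array([65.7,  0.1, -1.7]), array([-0.0004,  0.0037, -0.0018]))
```

View pics/s18.png

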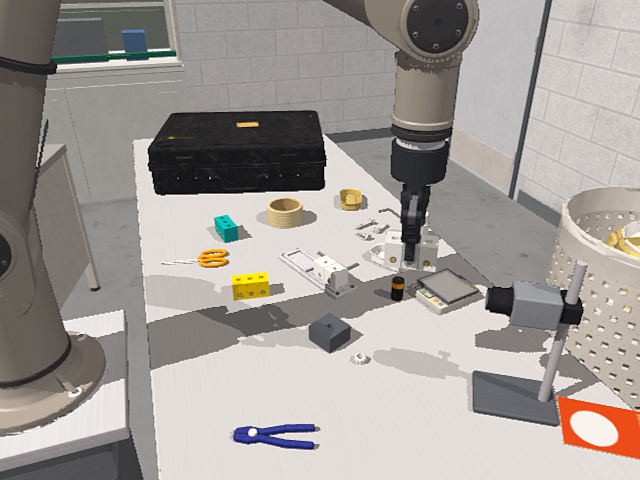

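The side view shows the block held upright at (410,250) in line with the lens, clear of the camera. I'll descend to level.

>>> {"method": "apply_moves", "body": {
  "commands": [
    [30, 20, 0, 0, 0, 0, 0],
    [30, 40, 0, 0, 0, 0, 0],
    [30, 55, 0, 0, 0, 0, 0],
    [30, 65, 0, -0.5, 0, 0, 0],
    [30, 65, 0, -0.5, 0, 0, 0],
    [30, 65, 0, -0.5, 0, 0, 0],
    [30, 65, 0, -0.5, 0, 0, 0],
    [30, 65, 0, -0.5, 0, 0, 0],
    [30, 65, 0, -0.5, 0, 0, 0],
    [30, 65, 0, -0.5, 0, 0, 0],
    [30, 65, 0, -0.5, 0, 0, 0],
    [30, 65, 0, -0.5, 0, 0, 0],
    [30, 65, 0, -0.5, 0, 0, 0],
    [30, 65, 0, -0.5, 0, 0, 0],
    [30, 65, 0, -0.5, 0, 0, 0]
  ]
}}

```text
clock: 23.2
tcp_pos: [0.5899, -0.2133, 0.1851]
orientation: [0.442, 1.525, -0.441]
contact_force: [-0.4, -0.2, -2.7]
grip_width: 0.0353
```

```bash
cat > chk.py <<'E'
from h import *
import sys
n=sys.argv[1]
T=Tt();print(T.round(4),r.get_obs()["clock"],np.abs(r.get_obs()["qvel"]).max())
print(rel(tgt([.5903,-.2132,.1866],57.7)))
for c in ("side","top","wrist"):
    f=grab_frame(c);save(f,c[0]+n)
    if c!="wrist":
        Tb=T@np.array([[1,0,0,-.0074],[0,1,0,0],[0,0,1,0],[0,0,0,1.]])
        g=f["pixels"].copy()
        for q in [(0,0,0)]+[(a,b,d) for a in(-.02,.02) for b in(-.018,.018) for d in(-.038,.038)]:
            u=proj(f,(Tb@np.array([*q,1]))[:3])
            if c=="side":print(q,u.round(1))
        u,v=proj(f,(Tb@np.array([0,0,.06,1]))[:3]).astype(int)
        g=g[v-55:v+55,u-75:u+75,::-1];print(c,"crop origin",u-75,v-55)
        cv2.imwrite("pics/%s%sz.png"%(c[0],n),cv2.resize(np.clip(g*1.3,0,255).astype(np.uint8),None,fx=5,fy=5,interpolation=0))
E
python3 chk.py 19
```

```text
[[ 8.000e-04  5.344e-01  8.452e-01  5.899e-01]
 [ 4.000e-04  8.452e-01 -5.344e-01 -2.133e-01]
 [-1.000e+00  8.000e-04  5.000e-04  1.851e-01]
 [ 0.000e+00  0.000e+00  0.000e+00  1.000e+00]] 23.2 0.0016048556331614329
(array([-1.5,  0.3,  0.3]), array([-0.    ,  0.0005, -0.0008]))
(0, 0, 0) [405.8 288.2]
(-0.02, -0.018, -0.038) [380.4 280.7]
(-0.02, -0.018, 0.038) [431.5 287.2]
(-0.02, 0.018, -0.038) [383.4 268.2]
(-0.02, 0.018, 0.038) [432.7 274.1]
(0.02, -0.018, -0.038) [379.  302.3]
(0.02, -0.018, 0.038) [428.9 309. ]
(0.02, 0.018, -0.038) [382.  289.2]
(0.02, 0.018, 0.038) [430.1 295.4]
side crop origin 370 238
top crop origin 379 157
```

View pics/s19z.png

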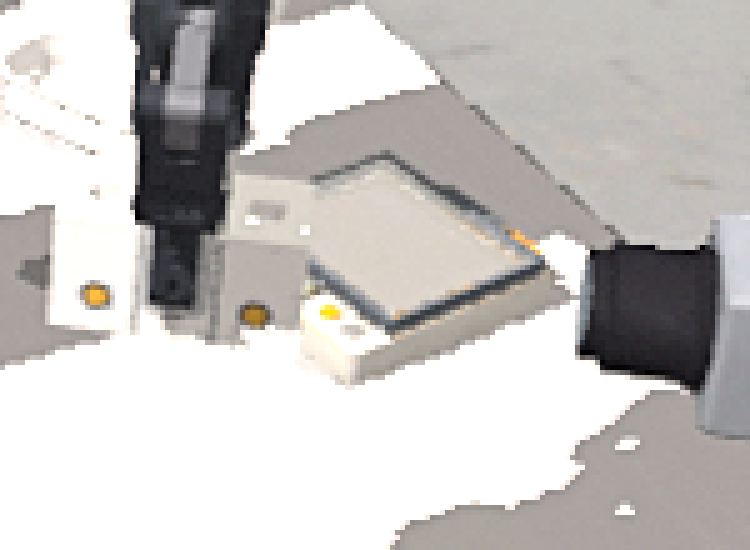

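View pics/t19z.png

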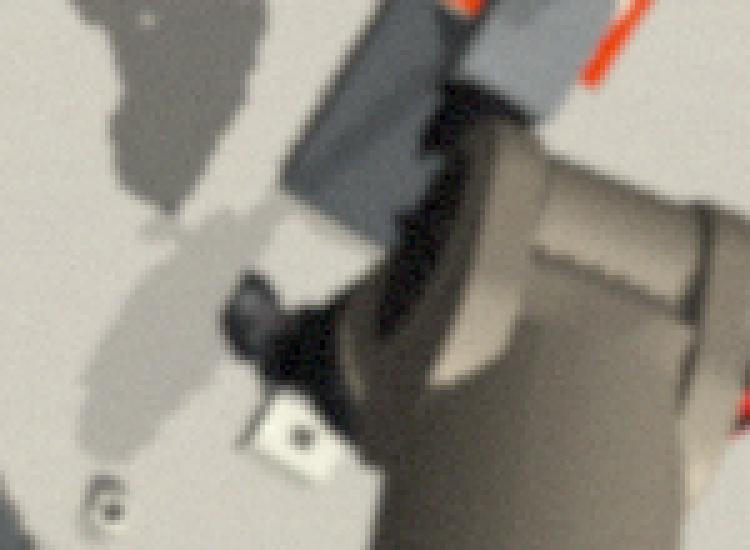

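View pics/w19.png

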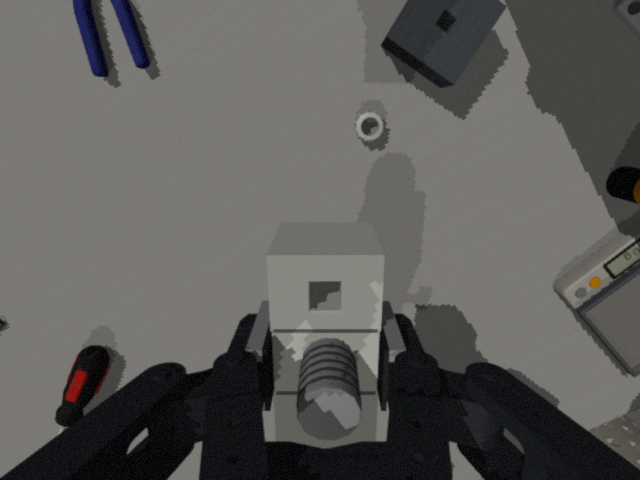

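The block end faces the lens, the pin is seated, and predicted corners match the picture to about 0.5 px. I'll check the lens and block heights more finely in the same side picture.

```bash
python3 - <<'E'
import cv2
g=cv2.imread("pics/s19.png");a=g[262:318,372:442];b=g[270:326,480:550]
for n,q in(("a",a),("b",b)):cv2.imwrite("pics/s19%s.png"%n,cv2.resize(q,None,fx=10,fy=10,interpolation=0))
E
```

View pics/s19a.png

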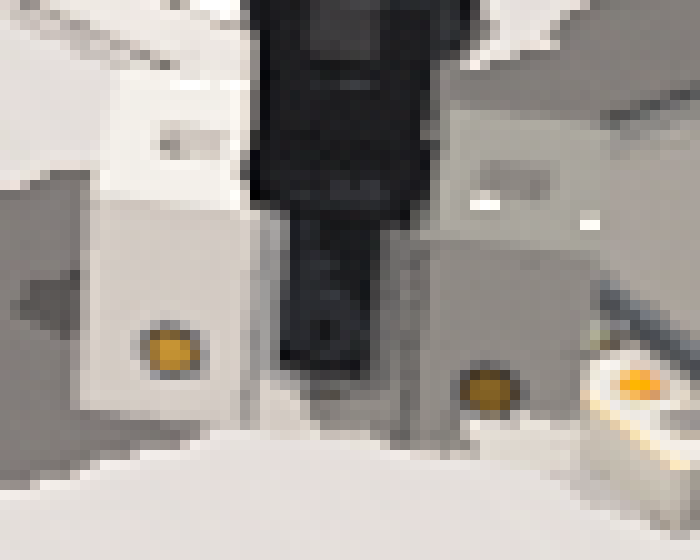

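View pics/s19b.png

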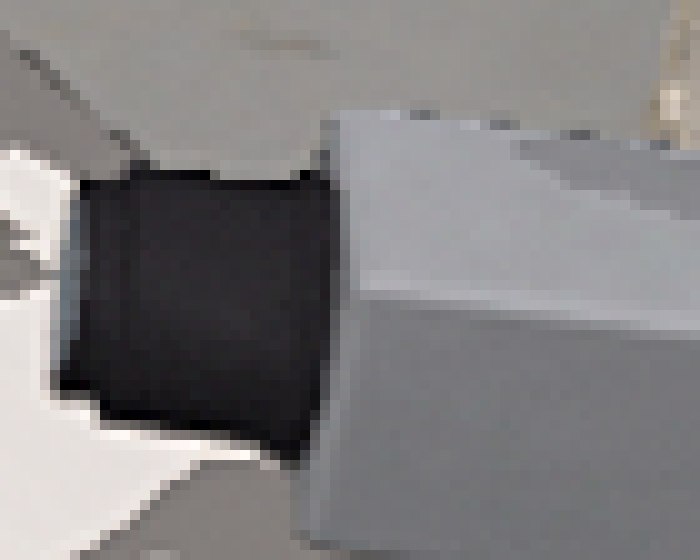

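```bash
python3 - <<'E'
from h import *
f=grab_frame("side")
ax=np.array([np.cos(np.radians(-32.3)),np.sin(np.radians(-32.3))]);sd=np.array([-ax[1],ax[0]])
L=np.array([.6917,-.2773])
# box front plane distance from boxfront line
for P in ([.731,-.2789],[.7095,-.3145]): print("box front dist",(np.array(P)-L)@ax,"lat",(np.array(P)-L)@sd)
for z in (.192,.194,.196):
    for dist in (.033,.036):
        c=L+ax*dist-sd*.025
        print(z,dist,proj(f,[*c,z+.025]).round(1),proj(f,[*c,z-.025]).round(1))
E
```

```text
box front dist 0.03407375380464267 lat 0.01964762839786521
box front dist 0.03492356802865061 lat -0.021932268376714133
0.192 0.033 [513.9 297.5] [507.8 325.3]
0.192 0.036 [516.1 297.8] [509.9 325.6]
0.194 0.033 [514.1 296.4] [508.  324.3]
0.194 0.036 [516.3 296.6] [510.1 324.5]
0.196 0.033 [514.4 295.2] [508.2 323.2]
0.196 0.036 [516.6 295.5] [510.4 323.5]
```

Lens z ≈ 0.194 is confirmed from the barrel and box, and the block corners and orange contacts match the prediction to about 0.5 px. A 1.5 mm raise is left.

>>> {"method": "apply_moves", "body": {
  "commands": [
    [30, -1.5, 0.3, 0.3, 0, 0.0005, -0.0008],
    [30, -1.5, 0.3, 0.3, 0, 0.0005, -0.0008],
    [30, -1.5, 0.3, 0.3, 0, 0.0005, -0.0008],
    [30, -1.5, 0.3, 0.3, 0, 0.0005, -0.0008],
    [30, -1.5, 0.3, 0.3, 0, 0.0005, -0.0008],
    [30, -1.5, 0.3, 0.3, 0, 0.0005, -0.0008],
    [30, -1.5, 0.3, 0.3, 0, 0.0005, -0.0008],
    [30, -1.5, 0.3, 0.3, 0, 0.0005, -0.0008],
    [30, -1.5, 0.3, 0.3, 0, 0.0005, -0.0008],
    [30, -1.5, 0.3, 0.3, 0, 0.0005, -0.0008],
    [30, -1.5, 0.3, 0.3, 0, 0.0005, -0.0008],
    [30, -1.5, 0.3, 0.3, 0, 0.0005, -0.0008]
  ]
}}

```text
clock: 24.6
tcp_pos: [0.5903, -0.2132, 0.1867]
orientation: [0.442, 1.525, -0.442]
contact_force: [-0.1, -0.2, -2.0]
grip_width: 0.035
```

```bash
python3 chk.py 20
```

```text
[[ 0.      0.5344  0.8452  0.5903]
 [ 0.      0.8452 -0.5344 -0.2132]
 [-1.      0.      0.      0.1867]
 [ 0.      0.      0.      1.    ]] 24.6 0.002643013025447339
(array([ 0.1, -0. , -0. ]), array([-0.0001,  0.    , -0.    ]))
(0, 0, 0) [406.1 287.3]
(-0.02, -0.018, -0.038) [380.7 279.8]
(-0.02, -0.018, 0.038) [431.9 286.2]
(-0.02, 0.018, -0.038) [383.7 267.3]
(-0.02, 0.018, 0.038) [433.  273.2]
(0.02, -0.018, -0.038) [379.3 301.4]
(0.02, -0.018, 0.038) [429.2 308.1]
(0.02, 0.018, -0.038) [382.3 288.4]
(0.02, 0.018, 0.038) [430.4 294.6]
side crop origin 370 237
top crop origin 379 157
```

View pics/s20.png

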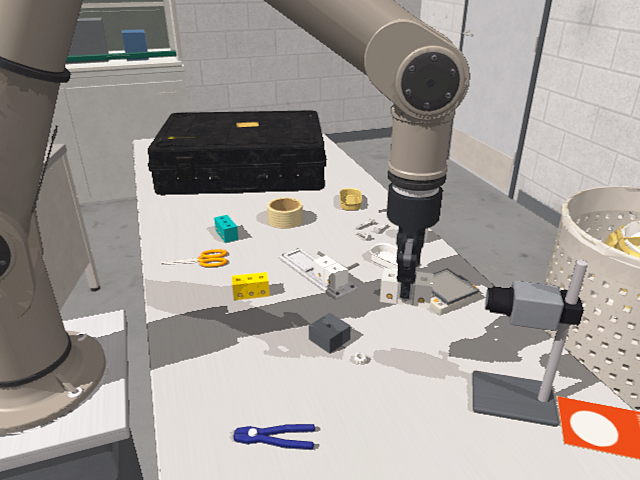

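View pics/w20.png

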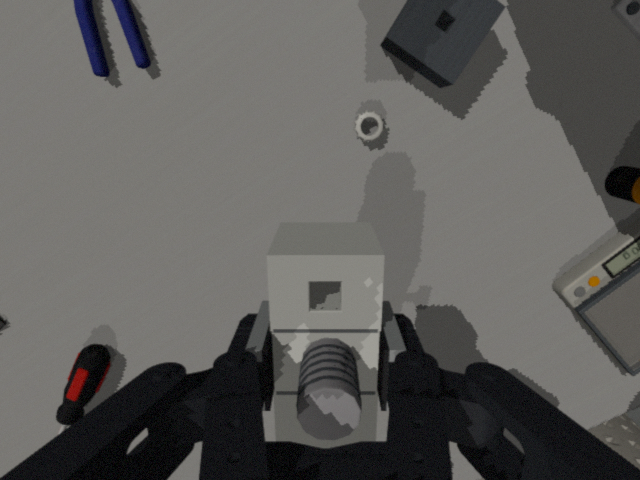

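The pose is on target. The handle top reads a few pixels differently from just after the grasp, so I'll compare the two before handing in.

```bash
python3 - <<'E'
import cv2,numpy as np
a=[cv2.resize(np.clip(cv2.imread("pics/w%s.png"%n)[300:450,260:395]*1.5,0,255).astype(np.uint8),None,fx=2.9,fy=3.6,interpolation=0) for n in("14","20")]
cv2.imwrite("pics/cmp.png",np.hstack(a))
E
```

```text
(no output)
```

View pics/cmp.png

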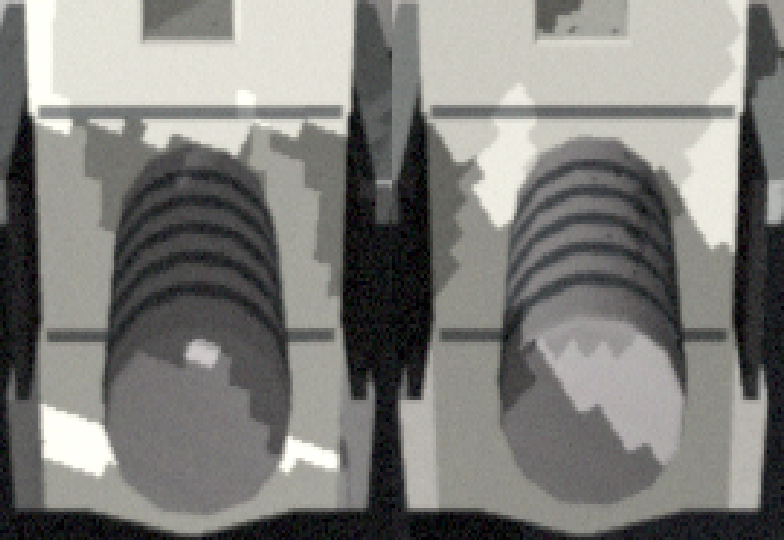

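The handle has shifted about 3 px (roughly 1 mm sideways, within the hole's play), its base and top by the same amount and at the same size. It is still seated, so I'm handing in.

```bash
python3 - <<'E'
from h import *
print(r.hand_in()); o=r.get_obs(); print(o["clock"],o["tcp_pos"],o["grip_width"])
E
```

```text
the job is handed in; nothing more can be done
None
the job is handed in; nothing more can be done
```

The job is done and handed in at about 24.8 s, with the arm still holding the three-way block in front of the lens. No verdict was reported.

**What I did:** I took the gauge pin from its stand and pushed it into the middle opening while the block stood in its nest. The push stopped at TCP height 52.2 mm (52.5 mm expected) with the force rising to 27 N. I then let go, gripped the block across its width, lifted it straight out and brought it to the inspection camera.

**Last checks:**
- **Pose:** the TCP is within about 0.1 mm of my target and shows no measurable tilt. By my measurement the block's centre is 120 mm in front of the lens, with its end facing the lens and its middle level with it.
- **Lens position:** lens height was the least certain figure. The side and top cameras together gave 196–199 mm. A closer look at the side picture gave about 193–195 mm, and I used 194 mm. The edges gave lens direction estimates spread over about 4°, and I used their mean.
- **Block in the grip:** block edges in the side picture mostly match the prediction to within 1 px; one far top corner was off by about 1.3 px. The orange contacts show no real tilt.
- **Pin:** the handle sits about 1 mm sideways from where it was when I gripped the block, which is within the hole's play. Its top and base moved together at the same size, so I judged it still fully home.
- **Rest of the scene:** the last side picture shows the two-way block in its nest, and I saw no sign of the camera being touched.

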